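# Rack the honed carving tools in reverse order

## Task

Move the four freshly honed carving tools from their saddles on the pale honing board to the four slots of the dark rack, one tool to a slot, in reverse order: the tool now furthest left goes to the slot furthest right, and so on along the row. Lay each one down in its slot with the handle resting in both crossbars, in the middle of the rack's depth, blade pointing away from the robot, and let go of it. Do not knock over the bottle of honing oil that stands between the racks.

Things in the scene. Friction and masses are not known exactly. Their poses are not given: they have to be found in the camera images.
- red_tool (a point): Carving tool, 205 mm, 0.12 kg, loose, lying level: a broad flat chisel blade; pale wood handle, rear half painted red, 24 x 24 mm section, 130 mm long. Point: on the handle's axis (half-way up), near the balance point. x along the tool towards the blade, z up. Handle from x = -75 to +55 mm, then ferrule and thin blade to x = +132.
- blue_tool (a point): Carving tool, 205 mm, 0.12 kg, loose, lying level: a narrow gouge blade; pale wood handle, rear half painted blue, 24 x 24 mm section, 130 mm long. Point: on the handle's axis (half-way up), near the balance point. x along the tool towards the blade, z up. Handle from x = -75 to +55 mm, then ferrule and thin blade to x = +132.
- yellow_tool (a point): Carving tool, 205 mm, 0.12 kg, loose, lying level: a fishtail blade, 26 mm wide at the tip; pale wood handle, rear half painted yellow, 24 x 24 mm section, 130 mm long. Point: on the handle's axis (half-way up), near the balance point. x along the tool towards the blade, z up. Handle from x = -75 to +55 mm, then ferrule and thin blade to x = +132.
- green_tool (a point): Carving tool, 205 mm, 0.12 kg, loose, lying level: a thin bent blade; pale wood handle, rear half painted green, 24 x 24 mm section, 130 mm long. Point: on the handle's axis (half-way up), near the balance point. x along the tool towards the blade, z up. Handle from x = -75 to +55 mm, then ferrule and thin blade to x = +132.
- saddle_red: Fixed wooden saddle with a red dot at its near end, holding the red tool at the start; four stand 60 mm apart on a pale board. Origin: underside, below the tool's middle; x towards the blade, y left, z up. Crossbars 12 mm thick at x = -38, +38 carry the handle 24 mm above the origin, between posts 40 mm apart, tops at 38; free room between the bars above z = 5.
- saddle_blue: Fixed wooden saddle with a blue dot at its near end, holding the blue tool at the start; four stand 60 mm apart on a pale board. Origin: underside, below the tool's middle; x towards the blade, y left, z up. Crossbars 12 mm thick at x = -38, +38 carry the handle 24 mm above the origin, between posts 40 mm apart, tops at 38; free room between the bars above z = 5.
- saddle_yellow: Fixed wooden saddle with a yellow dot at its near end, holding the yellow tool at the start; four stand 60 mm apart on a pale board. Origin: underside, below the tool's middle; x towards the blade, y left, z up. Crossbars 12 mm thick at x = -38, +38 carry the handle 24 mm above the origin, between posts 40 mm apart, tops at 38; free room between the bars above z = 5.
- saddle_green: Fixed wooden saddle with a green dot at its near end, holding the green tool at the start; four stand 60 mm apart on a pale board. Origin: underside, below the tool's middle; x towards the blade, y left, z up. Crossbars 12 mm thick at x = -38, +38 carry the handle 24 mm above the origin, between posts 40 mm apart, tops at 38; free room between the bars above z = 5.
- rack: Fixed rack, empty: dark base 200 x 250 x 12 mm, pale crossbars. Origin: underside, middle of the edge nearest the robot; x away from it, y left, z up. Bars, 12 mm thick, at x = 62 and 138, notched at y = -90, -30, 30, 90: notches 40 wide, floors at z = 36, 20 mm wide posts between up to z = 50. A tool is home with its point at x = 100 (+-15), z = 48, at a notch's y, its x along the rack's.
- oil_centre (a point): Small amber glass bottle of honing oil with a black cap, loose, standing between the two racks: 40 mm diameter, 85 mm high, 0.18 kg. This point is half-way up. A bystander.
There are look-alikes about, which are no part of the job. Leave any orange or turquoise look-alike of the part that bears green_tool alone.

How it is judged:
By the outcome, as a careful person would: the job done as asked, in the order asked, and still so for the second after the job is handed in, with the robot touching nothing.
It also fails if it takes over 104 s, if anything falls off the work surface, if the arm or the gripper's body presses on something with over 40 N, if the wrist force passes 120 N, or if a joint passes its speed limit or range.

## Robot

A 7-joint arm with a two-finger parallel gripper is mounted at the origin on the work surface. World frame = base frame: x ahead of the robot, y to its left, z up, the work surface at z = 0. Lengths are in m, angles in rad, forces in N, time in s.
With the tool pointing down it reaches from about 0.4 to 0.85 m from the base axis. Payload 10.4 kg.
Tool frame: the origin (TCP) lies midway between the tips of the shut fingers; the grasp point (between the pads) lies 19 mm behind it (r.tcp_to_grasp is the z of the grasp point in the tool frame, in m); z points along the fingers, x is the direction in which the jaws open and shut, and the axes are right-handed (so a half turn about z gives the same grasp; the last joint's range is limited). The gripper opens to 87 mm and grips with 3 to 60 N. Pads are 19 mm wide; open, the fingers measure 117 mm over their backs; the gripper's body (75 mm by 190 mm) begins 51 mm behind the grasp point.
Start: joints at [1.306, 0.332, -0.065, 1.46, 0.022, 1.35, -0.088], TCP at [0.15, -0.607, 0.223] pointing down, gripper open.
Joint ranges: [-2.6, 2.6], [-0.5, 2.12], [-1.47, 1.34], [0.16, 2.42], [-1.27, 4.41], [0.06, 2.06], [-2.6, 2.6]. Speed limits (rad/s): [2.22, 2.22, 2.79, 2.79, 3.14, 3.14, 3.14].

## Interface

Orientations are given as a unit quaternion [x, y, z, w].
In Python, from bench import r, camera, close_job gives the robot as it stands. The module is installed in compiled form; this text tells all that it offers.
- The arm moves only by the shell command python3 -m crank 'ROWS' [FORCE]. ROWS is JSON, a list of rows, each an object of numbers: "x", "y", "z": the shift along the tool's x, y, z scaled (see below); "ax", "ay", "az": the turn, a rotation vector about the tool's x, y, z scaled (see below); "claw": the closure, from -1 (fully open) to 1 (shut), so that 0 is half open. A call has exactly 5 rows; each row is the pose to reach, as a shift and turn from the pose commanded when the call began, along the tool's axes at that moment; what a row does not reach only later rows make up. The controller multiplies each number of a shift by 1 m and each number of a turn by 2 rad. A row lasts 1/12 s, in which the tool goes at most 41.7 mm and 7.16 degrees, less where a joint would pass 70% of its speed; a pose out of reach is approached as far as the arm can. A call with a number of a shift or a turn outside -1 to 1 is refused whole. A call with a gripper value outside its range is refused whole. The fingers move at their own pace and stop on an object; FORCE is the grip in N (left out, the last holds). Time passes only in rows, so rows that repeat a pose let the fingers close, or fill a call up. It gives the time, the measured TCP pose, the force and the opening at its end, in the units of the state.
- r.read_state(): the state, without advancing time (a new reading comes with each control period).
- camera(name): name is "side" or "top" or "wrist"; returns a dict with "color" (384x512x3 uint8, blue, green, red), "fx", "fy", "cx", "cy" (pixels), "D" ([k1, k2, p1, p2, k3] as OpenCV has them; the pictures are not rectified), "eye" and "orientation" of the camera in the world. Camera axes: x right, y down, z forward; pixel columns grow to the right and rows downward; lengths in m; the calibration is good to about 2 mm. A picture is of the moment at which its call begins. There is no depth.
- close_job(): hands the job in, once; it reports no verdict.
The state is a dict: "time": time; "joint_positions": joint angles; "joint_vel": joint speeds; "joint_torque": joint torques, N m; "ee_pos": TCP position; "eef_rot": TCP orientation; "ft_force": force on the tool from outside, world axes, zero at the start; "torque": the same for the moment, N m; "width": finger opening in m.
Only numpy, scipy, OpenCV 4.12 (cv2) and the standard library are available. Lean on these libraries where they do the work, as an engineer would, in place of code of your own. Each camera call takes 0.05 s, during which the arm holds its last target. There are 200 camera calls.

## Working session

There is one attempt and no reset: what is moved stays moved. The work goes in short steps, Python scripts to look and compute and a shell command to move; the robot and the scene stay as the last step left them, time stands still between calls to the robot, and variables do not carry over. Pictures are saved under pics/ and viewed, about 12 in all and at most 16, crops included, and the job is handed in when it is done.

```bash
mkdir -p pics
python3 - <<'E'
from bench import r,camera
import cv2,numpy as np
s=r.read_state(); print(s, r.tcp_to_grasp)
for n in("top","side"):
    c=camera(n); cv2.imwrite(f"pics/{n}0.png",c["color"]); print(n,{k:np.round(v,4).tolist() for k,v in c.items() if k!="color"})
E
```

```text
{'time': 0.0, 'joint_positions': array([ 1.30639819,  0.33291893, -0.06468881,  1.46097523,  0.02161967,
        1.34988536, -0.08848524]), 'joint_vel': array([ 5.73881324e-04, -5.69403301e-04,  1.47791110e-04,  9.76469293e-04,
        1.19246039e-04, -2.00915646e-03,  6.50629696e-05]), 'joint_torque': array([ 2.09961313e-04, -6.23263407e+01,  2.47175008e-02, -3.89895451e+01,
       -6.12912420e-02,  3.98029271e-02,  1.17875929e-04]), 'ee_pos': array([ 0.1495403 , -0.60643477,  0.22170834]), 'eef_rot': array([ 7.87234870e-01, -6.16652823e-01, -6.13937321e-04, -4.22711225e-04]), 'ft_force': array([-0.64844516,  0.69577605, -0.07767261]), 'torque': array([ 0.05601716, -0.03067124,  0.0222239 ]), 'width': 0.0869989495277336} -0.0187
top {'fx': 450.9777, 'fy': 450.9777, 'cx': 252.9311, 'cy': 182.8485, 'D': [-0.1423, 0.0, 0.0, 0.0, 0.0], 'eye': [0.308, 0.0008, 1.3188], 'orientation': [0.7142, -0.6983, 0.0269, -0.0389]}
side {'fx': 488.3269, 'fy': 488.3269, 'cx': 261.1057, 'cy': 194.4094, 'D': [-0.0353, 0.0, 0.0, 0.0, 0.0], 'eye': [-0.1977, 0.579, 0.8008], 'orientation': [-0.36, 0.8374, -0.3735, 0.1723]}
```

View pics/top0.png

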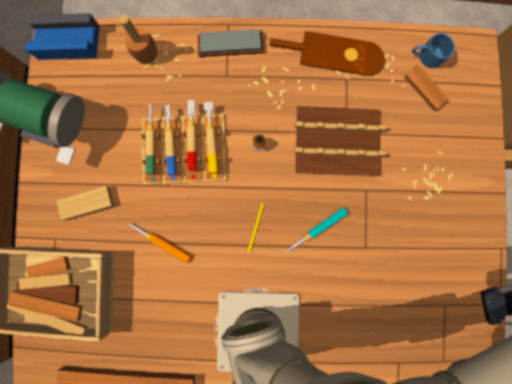

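View pics/side0.png

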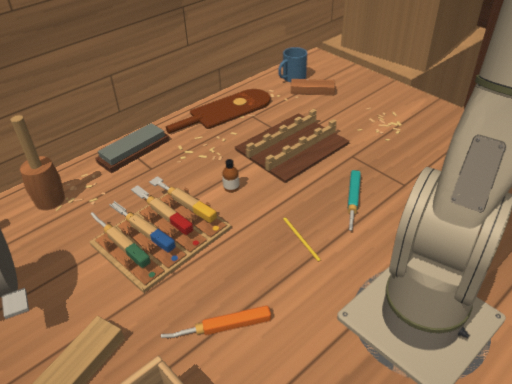

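Top view: tools left to right are green, blue, red, yellow (x≈150–212, y≈100–180). The bottle is at (260,142) and the empty rack is at x 296–382, y 107–175. So green goes to y=-90, blue to -30, red to +30 and yellow to +90 in the rack.

```bash
cat > h.py <<'E'
import cv2,numpy as np
from scipy.spatial.transform import Rotation as R
from bench import r,camera
def ray(c,uv):
    K=np.array([[c["fx"],0,c["cx"]],[0,c["fy"],c["cy"]],[0,0,1]])
    p=cv2.undistortPoints(np.array(uv,float).reshape(-1,1,2),K,np.array(c["D"])).reshape(-1,2)
    return R.from_quat(c["orientation"]).apply(np.c_[p,np.ones(len(p))])
def plane(c,uv,z):
    d=ray(c,uv); e=np.array(c["eye"]); return e+d*((z-e[2])/d[:,2])[:,None]
def tri(c1,u1,c2,u2):
    d1=ray(c1,u1)[0];d2=ray(c2,u2)[0];A=np.c_[d1,-d2]
    t=np.linalg.lstsq(A,np.array(c2["eye"])-c1["eye"],rcond=None)[0]
    a=c1["eye"]+t[0]*d1;b=c2["eye"]+t[1]*d2
    return (a+b)/2,np.linalg.norm(a-b)
HUE=dict(red=[(0,6),(174,180)],blue=[(100,120)],yellow=[(21,28)],green=[(60,85)])
def blobs(c,name,box,smin=150,amin=15):
    hsv=cv2.cvtColor(c["color"],cv2.COLOR_BGR2HSV);m=np.zeros(hsv.shape[:2],np.uint8)
    for a,b in HUE[name]: m|=cv2.inRange(hsv,(a,smin,50),(b,255,255))
    k=np.zeros_like(m);x0,y0,x1,y1=box;k[y0:y1,x0:x1]=255;m&=k
    n,l,s,ce=cv2.connectedComponentsWithStats(m)
    o=sorted([(s[i,4],ce[i].round(1).tolist(),i) for i in range(1,n) if s[i,4]>=amin],reverse=True)
    return o,l
def local(st,d):
    return R.from_quat(st["eef_rot"]).inv().apply(d)
E
python3 - <<'E'
from h import *
T=camera("top");S=camera("side")
for n in HUE:
    a,_=blobs(T,n,(135,95,235,190));b,_=blobs(S,n,(90,170,240,290))
    print(n,a[:3],b[:3])
    p,e=tri(T,a[0][1],S,b[0][1]);print("  tri",p.round(4),e.round(4))
hsv=cv2.cvtColor(T["color"],cv2.COLOR_BGR2HSV)
m=((T["color"].max(2)<110)*255).astype(np.uint8);m[:, :288]=0;m[:,392:]=0;m[:98]=0;m[185:]=0
m=cv2.morphologyEx(m,cv2.MORPH_CLOSE,np.ones((15,15)))
c=max(cv2.findContours(m,0,2)[0],key=cv2.contourArea);rect=cv2.boxPoints(cv2.minAreaRect(c));print(rect.round(1).tolist());print(plane(T,rect,.012).round(4), cv2.contourArea(c))
big=np.hstack([cv2.resize(T["color"][90:190,135:235],(400,400),interpolation=2),cv2.resize(T["color"][95:190,290:390],(400,400),interpolation=2)])
cv2.imwrite("pics/crop1.png",big)
E
```

```text
red [(np.int32(145), [191.4, 160.6], 1)] [(np.int32(309), [181.3, 223.4], 1), (np.int32(24), [195.3, 242.3], 2)]
  tri [0.4861 0.2008 0.0506] 0.0002
blue [(np.int32(113), [170.8, 165.2], 1)] [(np.int32(175), [161.8, 238.8], 1)]
  tri [0.4718 0.2596 0.0556] 0.0025
yellow [(np.int32(195), [212.1, 164.0], 5)] [(np.int32(75), [202.2, 209.2], 1)]
  tri [0.4787 0.1429 0.0598] 0.0075
green [] []Traceback (most recent call last):
  File "<stdin>", line 6, in <module>
IndexError: list index out of range
```

```bash
sed -i 's/green=\[(60,85)\]/green=[(55,90)]/; s/yellow=\[(21,28)\]/yellow=[(20,29)]/' h.py
python3 - <<'E'
from h import *
T=camera("top");S=camera("side")
for n in HUE:
    a,l=blobs(T,n,(135,95,235,190),100 if n=="green" else 170);b,_=blobs(S,n,(90,170,240,290),100 if n=="green" else 170)
    print(n,a[:3],b[:3])
    try:
        p,e=tri(T,a[0][1],S,b[0][1]);print("  tri",p.round(4),e.round(4),"plane.05",plane(T,a[0][1],.05).round(4))
    except IndexError: pass
m=((T["color"].max(2)<115)*255).astype(np.uint8);m[:, :288]=0;m[:,392:]=0;m[:98]=0;m[185:]=0
m=cv2.morphologyEx(m,cv2.MORPH_CLOSE,np.ones((15,15)))
c=max(cv2.findContours(m,0,2)[0],key=cv2.contourArea);rect=cv2.boxPoints(cv2.minAreaRect(c));print(rect.round(1).tolist());print(plane(T,rect,.012).round(4), cv2.contourArea(c))
big=np.hstack([cv2.resize(T["color"][90:190,135:235],(400,400),interpolation=2),cv2.resize(T["color"][90:190,290:390],(400,400),interpolation=2)])
cv2.imwrite("pics/crop1.png",big)
E
```

```text
red [(np.int32(147), [191.3, 160.6], 1)] [(np.int32(298), [181.0, 223.3], 1), (np.int32(25), [195.4, 242.2], 2)]
  tri [0.4862 0.2012 0.0511] 0.0007 plane.05 [[0.4861 0.2011 0.05  ]]
blue [(np.int32(97), [170.9, 165.4], 1)] []
yellow [(np.int32(214), [212.3, 164.0], 5)] [(np.int32(248), [204.2, 211.3], 1)]
  tri [0.4781 0.1414 0.0531] 0.0031 plane.05 [[0.4775 0.1406 0.05  ]]
green [(np.int32(107), [150.0, 164.4], 1)] []
[[295.20001220703125, 171.0], [297.79998779296875, 107.19999694824219], [381.79998779296875, 110.5999984741211], [379.29998779296875, 174.3000030517578]]
[[ 0.4672 -0.0982  0.012 ]
 [ 0.6581 -0.1035  0.012 ]
 [ 0.655  -0.3558  0.012 ]
 [ 0.4629 -0.3459  0.012 ]] 3457.5
```

View pics/crop1.png

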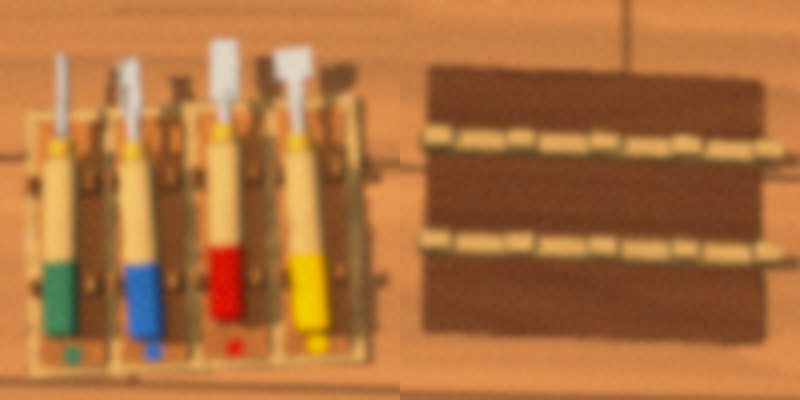

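```bash
python3 -m crank '[{"z":-0.04,"az":0.06},{"z":-0.08,"az":0.121},{"z":-0.12,"az":0.121},{"z":-0.13,"az":0.121},{"z":-0.13,"az":0.121}]'
python3 -m crank '[{"x":-0.026,"y":-0.025},{"x":-0.052,"y":-0.05},{"x":-0.078,"y":-0.075},{"x":-0.104,"y":-0.1},{"x":-0.13,"y":-0.125}]'
python3 -m crank '[{"x":-0.026,"y":-0.025},{"x":-0.052,"y":-0.05},{"x":-0.078,"y":-0.075},{"x":-0.104,"y":-0.1},{"x":-0.13,"y":-0.125}]'
python3 -m crank '[{"x":-0.03,"y":-0.03},{"x":-0.06,"y":-0.06},{"x":-0.09,"y":-0.09},{"x":-0.11,"y":-0.1},{"x":-0.11,"y":-0.1}]'
python3 - <<'E'
from h import *
s=r.read_state();print(s["ee_pos"],R.from_quat(s["eef_rot"]).as_matrix().round(3),s["time"])
c=camera("wrist");cv2.imwrite("pics/w1.png",c["color"]);print({k:np.round(v,4).tolist() for k,v in c.items() if k!="color"})
E
```

```text
[ 0.14962633 -0.60671048  0.22230711] [[ 0.239 -0.971 -0.   ]
 [-0.971 -0.239  0.   ]
 [-0.    -0.    -1.   ]] 0.3
{'fx': 304.5833, 'fy': 304.5833, 'cx': 255.5929, 'cy': 188.3464, 'D': [-0.0377, 0.0, 0.0, 0.0, 0.0], 'eye': [0.221, -0.5892, 0.384], 'orientation': [0.7801, -0.6111, -0.0829, 0.1051]}schema error: expected keys x, y, z, ax, ay, az, claw
schema error: expected keys x, y, z, ax, ay, az, claw
schema error: expected keys x, y, z, ax, ay, az, claw
schema error: expected keys x, y, z, ax, ay, az, claw
```

View pics/w1.png

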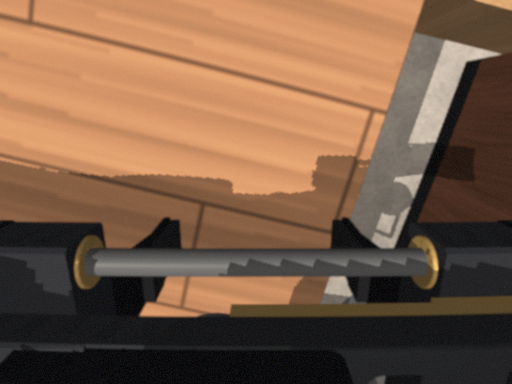

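The move was refused because every row needs all seven keys, so the arm hasn't moved. The wrist picture shows bare table, with the jaws at the bottom (rows 230–300).

```bash
python3 -m crank '[{"x":0,"y":0,"z":-0.04,"ax":0,"ay":0,"az":0.06,"claw":0},{"x":0,"y":0,"z":-0.08,"ax":0,"ay":0,"az":0.121,"claw":0},{"x":0,"y":0,"z":-0.12,"ax":0,"ay":0,"az":0.121,"claw":0},{"x":0,"y":0,"z":-0.13,"ax":0,"ay":0,"az":0.121,"claw":0},{"x":0,"y":0,"z":-0.13,"ax":0,"ay":0,"az":0.121,"claw":0}]' 30
python3 -m crank '[{"x":-0.026,"y":-0.025,"z":0,"ax":0,"ay":0,"az":0,"claw":0},{"x":-0.052,"y":-0.05,"z":0,"ax":0,"ay":0,"az":0,"claw":0},{"x":-0.078,"y":-0.075,"z":0,"ax":0,"ay":0,"az":0,"claw":0},{"x":-0.104,"y":-0.1,"z":0,"ax":0,"ay":0,"az":0,"claw":0},{"x":-0.13,"y":-0.125,"z":0,"ax":0,"ay":0,"az":0,"claw":0}]'
python3 -m crank '[{"x":-0.026,"y":-0.025,"z":0,"ax":0,"ay":0,"az":0,"claw":0},{"x":-0.052,"y":-0.05,"z":0,"ax":0,"ay":0,"az":0,"claw":0},{"x":-0.078,"y":-0.075,"z":0,"ax":0,"ay":0,"az":0,"claw":0},{"x":-0.104,"y":-0.1,"z":0,"ax":0,"ay":0,"az":0,"claw":0},{"x":-0.13,"y":-0.125,"z":0,"ax":0,"ay":0,"az":0,"claw":0}]'
python3 -m crank '[{"x":-0.03,"y":-0.02,"z":0,"ax":0,"ay":0,"az":0,"claw":0},{"x":-0.06,"y":-0.04,"z":0,"ax":0,"ay":0,"az":0,"claw":0},{"x":-0.09,"y":-0.06,"z":0,"ax":0,"ay":0,"az":0,"claw":0},{"x":-0.12,"y":-0.06,"z":0,"ax":0,"ay":0,"az":0,"claw":0},{"x":-0.127,"y":-0.06,"z":0,"ax":0,"ay":0,"az":0,"claw":0}]'
python3 - <<'E'
from h import *
s=r.read_state();print(s["ee_pos"],R.from_quat(s["eef_rot"]).as_matrix().round(3),s["time"],s["width"])
c=camera("wrist");cv2.imwrite("pics/w2.png",c["color"]);print({k:np.round(v,4).tolist() for k,v in c.items() if k!="color"})
np.save("pics/w2.npy",c,allow_pickle=True)
E
```

```text
time: 0.77
ee_pos: [0.1501, -0.608, 0.3571]
eef_rot: [0.707, -0.707, 0.003, 0.002]
ft_force: [0.6, 0.9, 0.0]
width: 0.0615
time: 1.18
ee_pos: [0.2755, -0.4752, 0.3516]
eef_rot: [0.707, -0.707, -0.0, -0.0]
ft_force: [0.6, -0.2, 0.1]
width: 0.0442
time: 1.6
ee_pos: [0.4004, -0.3452, 0.3518]
eef_rot: [0.707, -0.707, -0.0, 0.0]
ft_force: [0.3, -0.5, 0.1]
width: 0.0436
time: 2.02
ee_pos: [0.4611, -0.2141, 0.3519]
eef_rot: [0.71, -0.704, -0.001, -0.001]
ft_force: [-0.0, 0.6, -0.8]
width: 0.0433
[ 0.46107557 -0.21411112  0.35188025] [[ 0.008 -1.    -0.   ]
 [-1.    -0.008  0.002]
 [-0.002  0.    -1.   ]] 2.0167 0.04325664142764567
{'fx': 304.5833, 'fy': 304.5833, 'cx': 255.5929, 'cy': 188.3464, 'D': [-0.0377, 0.0, 0.0, 0.0, 0.0], 'eye': [0.5346, -0.2136, 0.5136], 'orientation': [0.7034, -0.698, -0.0952, 0.0944]}
```

View pics/w2.png

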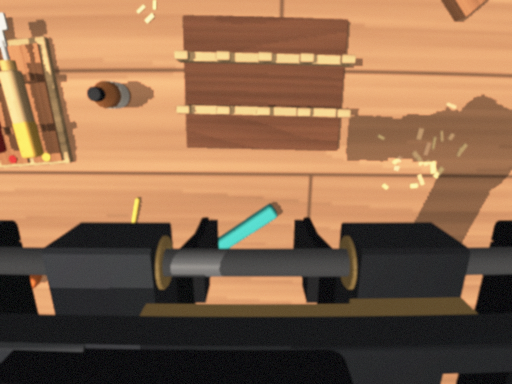

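Rack from the wrist: dark base at x 183–349, y 15–151, with bars at y≈57 and y≈110. The bottle is at (97,94) and the yellow tool at the left edge.

Run:
```python
from h import *
c=np.load("pics/w2.npy",allow_pickle=True).item()
I=c["color"];v=I.max(2)
def fit(m,x0,x1,y0,y1):
    k=np.zeros(m.shape,np.uint8);k[y0:y1,x0:x1]=m[y0:y1,x0:x1]*255
    k=cv2.morphologyEx(k,cv2.MORPH_CLOSE,np.ones((15,15)));k=cv2.morphologyEx(k,cv2.MORPH_OPEN,np.ones((9,9)))
    q=max(cv2.findContours(k,0,2)[0],key=cv2.contourArea);return q[:,0,:].astype(float)
q=fit(v<130,165,365,5,160);a=cv2.approxPolyDP(q.astype(np.int32)[:,None],6,True)[:,0];print("poly",a.tolist())
rc=cv2.boxPoints(cv2.minAreaRect(q.astype(np.int32)));W=plane(c,a,.012);print(W.round(4)[:,:2])
# bar mask (pale), fit lines on top edges
m=((I[:,:,2]>130)&(I[:,:,1]>110))
for y0,y1 in((45,72),(98,124)):
    ys,xs=np.nonzero(m[y0:y1,190:342]);P=np.c_[xs+190,ys+y0]
    l=cv2.fitLine(P.astype(np.float32),2,0,.01,.01).ravel();print(l.round(3),len(P))
    x=np.array([190,342.]);uv=np.c_[x,l[3]+(x-l[2])*l[1]/l[0]];p=plane(c,uv,.043);print(p.round(4)[:,:2],np.degrees(np.arctan2(*(p[0]-p[1])[:2])))
big=cv2.resize(I[5:165,165:365],(800,640),interpolation=2)[:600];cv2.imwrite("pics/crop2.png",big)
# bottle base ray
```

```text
poly [[188, 91], [188, 103], [226, 104], [227, 123], [242, 123], [243, 104], [320, 107], [321, 119], [339, 119], [345, 50], [291, 50], [290, 64], [249, 62], [248, 47], [208, 41], [208, 63], [232, 63], [235, 76], [301, 77], [302, 92]]
[[ 0.5549 -0.1056]
 [ 0.5366 -0.1047]
 [ 0.5353 -0.1654]
 [ 0.5056 -0.1665]
 [ 0.5057 -0.1907]
 [ 0.5355 -0.1924]
 [ 0.5319 -0.3154]
 [ 0.5132 -0.3181]
 [ 0.5135 -0.3472]
 [ 0.6174 -0.3489]
 [ 0.6162 -0.266 ]
 [ 0.596  -0.2652]
 [ 0.5984 -0.2018]
 [ 0.62   -0.2003]
 [ 0.6282 -0.1394]
 [ 0.5966 -0.1385]
 [ 0.5968 -0.1756]
 [ 0.5777 -0.1801]
 [ 0.5771 -0.283 ]
 [ 0.5546 -0.2855]]
[1.0000e+00 2.5000e-02 2.6583e+02 5.7278e+01] 1604
[[ 0.6031 -0.1174]
 [ 0.5998 -0.3371]] 0.8606509951727402
[1.00000e+00 2.50000e-02 2.66248e+02 1.10995e+02] 1459
[[ 0.5277 -0.1141]
 [ 0.5239 -0.3428]] 0.951023767805247
```

View pics/crop2.png

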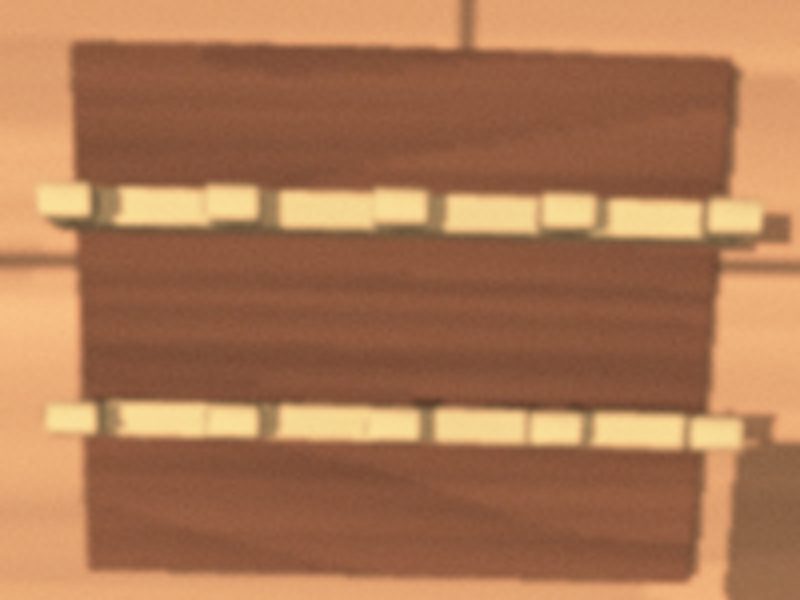

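Run:
```python
from h import *
c=np.load("pics/w2.npy",allow_pickle=True).item()
k=np.array([[75,43],[735,60],[690,580],[90,570]])/4+[165,5]
kb=np.array([[200,0],[200,0],[0,0],[0,0]],float)
W=plane(c,k,.012)[:,:2]; L=np.array([[.2,.125],[.2,-.125],[0,-.125],[0,.125]])
p=np.array([[64,200],[232,201],[401,205],[567,210],[735,217],[71,416],[232,418],[395,422],[557,428],[716,432]])/4+[165,5]
P=plane(c,p,.05)[:,:2];M=np.array([[x,y] for x in(.138,.062) for y in(.12,.06,0,-.06,-.12)])
for A,B in((L,W),(M,P)):
    a=A-A.mean(0);b=B-B.mean(0)
    th=np.arctan2((a[:,0]*b[:,1]-a[:,1]*b[:,0]).sum(),(a*b).sum())
    Rm=np.array([[np.cos(th),-np.sin(th)],[np.sin(th),np.cos(th)]]);t=B.mean(0)-Rm@A.mean(0)
    print("yaw",np.degrees(th),"org",t,"res",((A@Rm.T+t-B)*1000).round(1).tolist())
    print("slots",[(Rm@[.1,y]+t).round(4).tolist() for y in(.09,.03,-.03,-.09)])
```

```text
yaw -0.7793378099053855 org [ 0.46300441 -0.22476343] res [[1.2, 1.5], [1.6, -1.0], [-2.0, -1.2], [-0.8, 0.7]]
slots [[0.5642, -0.1361], [0.5634, -0.1961], [0.5626, -0.2561], [0.5618, -0.3161]]
yaw -0.918507838782409 org [ 0.46358711 -0.223382  ] res [[0.9, 0.4], [0.1, 0.2], [0.2, 0.2], [0.3, -0.8], [0.8, -0.6], [-0.3, 0.4], [-0.8, 0.1], [-0.7, 0.3], [-0.1, 0.3], [-0.3, -0.5]]
slots [[0.565, -0.135], [0.5641, -0.195], [0.5631, -0.255], [0.5621, -0.315]]
```

```bash
python3 -m crank '[{"x":-0.04,"y":0,"z":0,"ax":0,"ay":0,"az":0,"claw":0},{"x":-0.08,"y":0,"z":0,"ax":0,"ay":0,"az":0,"claw":0},{"x":-0.12,"y":0,"z":0,"ax":0,"ay":0,"az":0,"claw":0},{"x":-0.16,"y":0,"z":0,"ax":0,"ay":0,"az":0,"claw":0},{"x":-0.2,"y":0,"z":0,"ax":0,"ay":0,"az":0,"claw":0}]'
python3 -m crank '[{"x":-0.04,"y":0.01,"z":0.01,"ax":0,"ay":0,"az":0,"claw":0},{"x":-0.08,"y":0.02,"z":0.02,"ax":0,"ay":0,"az":0,"claw":0},{"x":-0.12,"y":0.03,"z":0.03,"ax":0,"ay":0,"az":0,"claw":0},{"x":-0.16,"y":0.03,"z":0.04,"ax":0,"ay":0,"az":0,"claw":0},{"x":-0.2,"y":0.03,"z":0.05,"ax":0,"ay":0,"az":0,"claw":0}]'
python3 -m crank '[{"x":0,"y":0.01,"z":0.02,"ax":0,"ay":0,"az":0,"claw":0},{"x":0,"y":0.01,"z":0.02,"ax":0,"ay":0,"az":0,"claw":0},{"x":0,"y":0.01,"z":0.02,"ax":0,"ay":0,"az":0,"claw":0},{"x":0,"y":0.01,"z":0.02,"ax":0,"ay":0,"az":0,"claw":0},{"x":0,"y":0.01,"z":0.02,"ax":0,"ay":0,"az":0,"claw":0}]'
python3 - <<'E'
from h import *
s=r.read_state();print(s["ee_pos"],s["eef_rot"])
c=camera("wrist");cv2.imwrite("pics/w3.png",c["color"]);np.save("pics/w3.npy",c,allow_pickle=True)
E
```

```text
time: 2.48
ee_pos: [0.4593, -0.0195, 0.3521]
eef_rot: [-0.706, 0.708, -0.0, -0.0]
ft_force: [1.2, -0.5, -0.1]
width: 0.0433
time: 2.9
ee_pos: [0.4295, 0.1792, 0.3024]
eef_rot: [-0.706, 0.708, -0.001, 0.0]
ft_force: [2.1, -0.4, -1.3]
width: 0.0435
time: 3.32
ee_pos: [0.4211, 0.1773, 0.2838]
eef_rot: [-0.706, 0.708, -0.0, 0.0]
ft_force: [-0.1, 0.4, 0.1]
width: 0.0435
[0.42105407 0.17732937 0.28378702] [-7.05989705e-01  7.08221759e-01 -4.92181418e-04  4.84894388e-04]
```

View pics/w3.png

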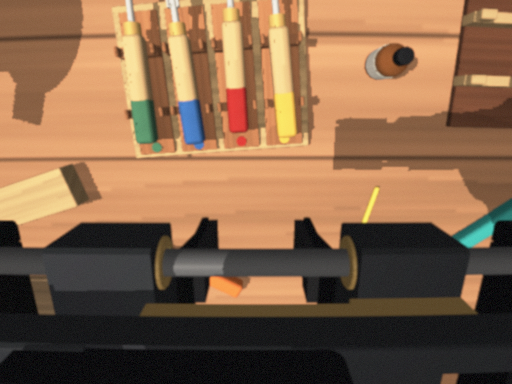

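Clear view: the green handle's rear end is at about (145,140), blue (193,142), red (238,130), yellow (286,138), all slightly yawed. The bottle is at (385,62).

```bash
cat > tools.py <<'E'
from h import *
import sys
def measure(c,box,z=.043):
    out={}
    hsv=cv2.cvtColor(c["color"],cv2.COLOR_BGR2HSV)
    for n in HUE:
        b,l=blobs(c,n,box,{"green":90,"yellow":195}.get(n,160),60)
        if not b: print(n,"none");continue
        m=(l==b[0][2]).astype(np.uint8);m=cv2.morphologyEx(m,cv2.MORPH_OPEN,np.ones((9,9)))
        q=np.c_[np.nonzero(m)[::-1]];cen=q.mean(0)
        P=plane(c,q,z)[:,:2];ctr=P.mean(0);w,V=np.linalg.eigh(np.cov((P-ctr).T));a=V[:,1]*np.sign(V[0,1])
        L=np.ptp((P-ctr)@a);Wd=np.ptp((P-ctr)@V[:,0])
        pt=ctr+a*.0425; out[n]=(pt,np.degrees(np.arctan2(a[1],a[0])))
        print(n,"px",cen.round(0),"ctr",ctr.round(4),"point",pt.round(4),"yaw %.1f L %.3f W %.3f"%(out[n][1],L,Wd))
    return out
E
python3 - <<'E'
from tools import *
c=np.load("pics/w3.npy",allow_pickle=True).item()
o=measure(c,(110,0,310,160))
# ferrule/handle-front pixel at known eye picks -> yaw check
F=dict(green=(131,24),blue=(177,24),red=(231,13),yellow=(276,17)); B=dict(green=(145,142),blue=(194,143),red=(238,131),yellow=(287,139))
for n in F:
    a,b=plane(c,[F[n]],.043)[0],plane(c,[B[n]],.043)[0];d=a-b;print(n,"front-rear",d.round(3),"yaw",np.degrees(np.arctan2(d[1],d[0])).round(1),"point",(b+d*75/130).round(4))
print("bottle",plane(c,[(380,64)],.04).round(3))
E
```

```text
red px [237. 110.] ctr [0.4886 0.2013] point [0.5311 0.2035] yaw 2.9 L 0.054 W 0.026
blue none
yellow none
green px [142. 122.] ctr [0.4736 0.3254] point [0.5159 0.3297] yaw 5.8 L 0.050 W 0.023
green front-rear [0.143 0.004 0.   ] yaw 1.7 point [0.5308 0.3265 0.043 ]
blue front-rear [0.144 0.013 0.   ] yaw 5.2 point [0.5295 0.2666 0.043 ]
red front-rear [0.14  0.006 0.   ] yaw 2.5 point [0.5426 0.2041 0.043 ]
yellow front-rear [0.146 0.016 0.   ] yaw 6.4 point [0.5355 0.1458 0.043 ]
bottle [[0.545 0.021 0.04 ]]
```

Run:
```python
from tools import *
c=np.load("pics/w3.npy",allow_pickle=True).item()
cv2.imwrite("pics/crop3.png",cv2.resize(c["color"][0:160,110:310],(800,640),interpolation=2)[:600])
```

```text
(no output)
```

View pics/crop3.png

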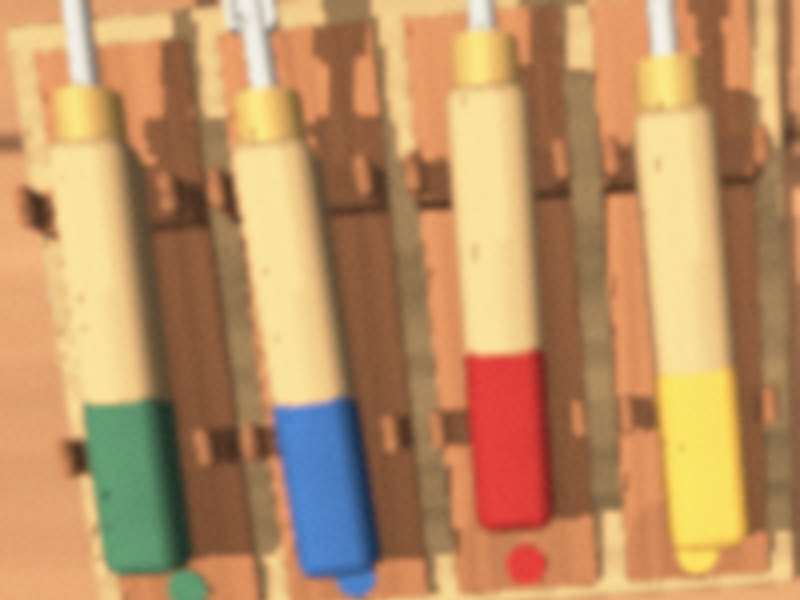

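Run:
```python
from tools import *
c=np.load("pics/w3.npy",allow_pickle=True).item()
f=lambda p,z:plane(c,np.array(p,float).reshape(-1,2)/4+[110,0],z)[:,:2]
D=dict(green=[(90,142),(130,402),(146,570)],blue=[(271,145),(316,402),(338,575)],red=[(487,88),(506,353),(514,527)],yellow=[(674,108),(697,373),(708,546)])
Q=dict(green=[(38,210),(175,190),(72,458),(210,446)],blue=[(222,190),(368,175),(258,442),(398,432)],red=[(415,172),(560,158),(450,427),(577,416)],yellow=[(610,152),(760,145),(640,410),(770,404)])
for n in D:
    P=f(D[n],.053);d=P[0]-P[2];L=np.linalg.norm(d);u=d/L
    est=[P[0]-u*.055,P[1]+u*.010,P[2]+u*.075]
    PA=f(D[n],.043);lat=PA.mean(0)
    q=f(Q[n],.043)
    print(n,"L",L.round(4),"yaw",np.degrees(np.arctan2(u[1],u[0])).round(2),"point",np.mean(est,0).round(4),np.ptp(est,0).round(4),"saddle mid",q.mean(0).round(4),"bars dx",(q[:2].mean(0)-q[2:].mean(0)).round(4))
```

```text
green L 0.1277 yaw 2.47 point [0.5186 0.3208] [0.0126 0.0026] saddle mid [0.5236 0.3223] bars dx [0.0761 0.004 ]
blue L 0.1286 yaw 5.98 point [0.5172 0.2632] [0.0108 0.0028] saddle mid [0.5278 0.2624] bars dx [0.0761 0.0062]
red L 0.128 yaw 2.6 point [0.5319 0.2023] [0.0119 0.0014] saddle mid [0.5323 0.2029] bars dx [0.0761 0.0067]
yellow L 0.1291 yaw 5.66 point [0.5259 0.1442] [0.0116 0.0018] saddle mid [0.5367 0.1422] bars dx [0.0763 0.0076]
```

```bash
cat > go.py <<'E'
from h import *
import sys
# usage: go.py x y z yaw_deg  -> shift & turn numbers in tool axes from the measured pose
x,y,z,yw=map(float,sys.argv[1:5])
s=r.read_state();Rc=R.from_quat(s["eef_rot"])
Rt=R.from_matrix(R.from_euler("z",np.radians(yw-90)).as_matrix()@np.diag([1,-1,-1]))
print("t %.2f"%s["time"],"pos",s["ee_pos"].round(4),"w %.4f"%s["width"],"shift",Rc.inv().apply(np.array([x,y,z])-s["ee_pos"]).round(4),"turn",((Rc.inv()*Rt).as_rotvec()/2).round(4))
E
python3 go.py 0.5186 0.3208 0.022 2.5
```

```text
t 3.37 pos [0.4209 0.1776 0.2838] w 0.0436 shift [-0.1434 -0.0969  0.2619] turn [-0.0007  0.     -0.0232]
```

```bash
python3 -m crank '[{"x":-0.029,"y":-0.02,"z":0.02,"ax":0,"ay":0,"az":-0.023,"claw":0},{"x":-0.058,"y":-0.039,"z":0.04,"ax":0,"ay":0,"az":-0.023,"claw":0},{"x":-0.087,"y":-0.058,"z":0.06,"ax":0,"ay":0,"az":-0.023,"claw":0},{"x":-0.116,"y":-0.078,"z":0.08,"ax":0,"ay":0,"az":-0.023,"claw":0},{"x":-0.143,"y":-0.097,"z":0.1,"ax":0,"ay":0,"az":-0.023,"claw":0}]'
python3 -m crank '[{"x":0,"y":0,"z":0.03,"ax":0,"ay":0,"az":0,"claw":0},{"x":0,"y":0,"z":0.06,"ax":0,"ay":0,"az":0,"claw":0},{"x":0,"y":0,"z":0.09,"ax":0,"ay":0,"az":0,"claw":0},{"x":0,"y":0,"z":0.1,"ax":0,"ay":0,"az":0,"claw":0},{"x":0,"y":0,"z":0.1,"ax":0,"ay":0,"az":0,"claw":0}]'
python3 go.py 0.5186 0.3208 0.022 2.5
python3 - <<'E'
from h import *
a=camera("wrist")["color"];b=camera("side")["color"]
cv2.imwrite("pics/g1.png",np.hstack([cv2.resize(a,(400,300)),cv2.resize(b[150:330,40:280],(400,300))]))
E
```

```text
time: 3.78
ee_pos: [0.519, 0.3223, 0.1816]
eef_rot: [0.722, -0.692, 0.0, -0.0]
ft_force: [1.1, -0.9, 1.3]
width: 0.0434
time: 4.2
ee_pos: [0.5165, 0.32, 0.0805]
eef_rot: [0.723, -0.691, -0.0, 0.002]
ft_force: [-0.8, -0.2, 0.2]
width: 0.0436
t 4.20 pos [0.5165 0.32   0.0805] w 0.0436 shift [-0.0009 -0.0023  0.0585] turn [ 0.0018 -0.0011  0.0004]
```

View pics/g1.png

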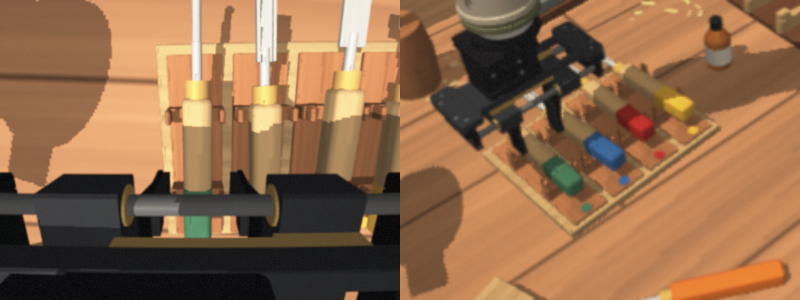

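The fingers straddle the green handle (center ≈198 between fingers ≈160 and ≈237 in the left panel) and clear blue. Descending, gripping and lifting.

```bash
python3 -m crank '[{"x":0,"y":-0.002,"z":0.02,"ax":0,"ay":0,"az":0,"claw":0},{"x":0,"y":-0.002,"z":0.04,"ax":0,"ay":0,"az":0,"claw":0},{"x":0,"y":-0.002,"z":0.055,"ax":0,"ay":0,"az":0,"claw":0},{"x":0,"y":-0.002,"z":0.058,"ax":0,"ay":0,"az":0,"claw":0},{"x":0,"y":-0.002,"z":0.058,"ax":0,"ay":0,"az":0,"claw":0}]'
python3 -m crank '[{"x":0,"y":0,"z":0,"ax":0,"ay":0,"az":0,"claw":1},{"x":0,"y":0,"z":0,"ax":0,"ay":0,"az":0,"claw":1},{"x":0,"y":0,"z":0,"ax":0,"ay":0,"az":0,"claw":1},{"x":0,"y":0,"z":0,"ax":0,"ay":0,"az":0,"claw":1},{"x":0,"y":0,"z":0,"ax":0,"ay":0,"az":0,"claw":1}]' 30
python3 -m crank '[{"x":0,"y":0,"z":-0.01,"ax":0,"ay":0,"az":0,"claw":1},{"x":0,"y":0,"z":-0.03,"ax":0,"ay":0,"az":0,"claw":1},{"x":0,"y":0,"z":-0.06,"ax":0,"ay":0,"az":0,"claw":1},{"x":0,"y":0,"z":-0.1,"ax":0,"ay":0,"az":0,"claw":1},{"x":0,"y":0,"z":-0.14,"ax":0,"ay":0,"az":0,"claw":1}]'
python3 -m crank '[{"x":0,"y":0,"z":-0.02,"ax":0,"ay":0,"az":0,"claw":1},{"x":0,"y":0,"z":-0.04,"ax":0,"ay":0,"az":0,"claw":1},{"x":0,"y":0,"z":-0.04,"ax":0,"ay":0,"az":0,"claw":1},{"x":0,"y":0,"z":-0.04,"ax":0,"ay":0,"az":0,"claw":1},{"x":0,"y":0,"z":-0.04,"ax":0,"ay":0,"az":0,"claw":1}]'
python3 go.py 0.5625 -0.3155 0.20 -0.9
python3 - <<'E'
from h import *
c=camera("wrist");cv2.imwrite("pics/g2.png",c["color"])
E
```

```text
time: 4.72
ee_pos: [0.519, 0.3218, 0.0252]
eef_rot: [0.723, -0.691, 0.0, 0.0]
ft_force: [0.2, -0.5, 0.4]
width: 0.0438
time: 5.13
ee_pos: [0.5192, 0.3221, 0.0256]
eef_rot: [0.723, -0.691, 0.0, -0.0]
ft_force: [-0.7, -0.2, 5.6]
width: 0.0236
time: 5.55
ee_pos: [0.518, 0.3216, 0.1664]
eef_rot: [0.723, -0.691, -0.0, 0.001]
ft_force: [1.1, 0.9, -0.8]
width: 0.0234
time: 5.97
ee_pos: [0.5184, 0.3215, 0.204]
eef_rot: [0.723, -0.691, -0.0, 0.001]
ft_force: [-0.8, -0.1, -1.5]
width: 0.0237
t 5.97 pos [0.5184 0.3215 0.204 ] w 0.0237 shift [ 0.6383 -0.0148  0.0045] turn [ 0.0005 -0.0005  0.0308]
```

View pics/g2.png

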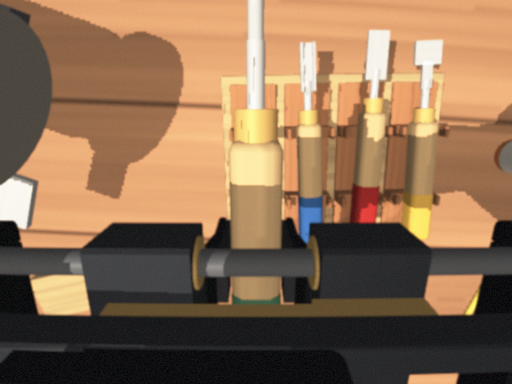

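Green is held square (width 23.7 mm). In the picture the handle is at x≈256 with the ferrule joint at row ≈143. Carrying it to the rightmost slot.

```bash
python3 -m crank '[{"x":0.03,"y":-0.003,"z":0,"ax":0,"ay":0,"az":0.03,"claw":1},{"x":0.06,"y":-0.006,"z":0,"ax":0,"ay":0,"az":0.03,"claw":1},{"x":0.1,"y":-0.009,"z":0,"ax":0,"ay":0,"az":0.03,"claw":1},{"x":0.14,"y":-0.012,"z":0,"ax":0,"ay":0,"az":0.03,"claw":1},{"x":0.18,"y":-0.015,"z":0,"ax":0,"ay":0,"az":0.03,"claw":1}]'
python3 -m crank '[{"x":0.04,"y":0,"z":0,"ax":0,"ay":0,"az":0,"claw":1},{"x":0.08,"y":0,"z":0,"ax":0,"ay":0,"az":0,"claw":1},{"x":0.12,"y":0,"z":0,"ax":0,"ay":0,"az":0,"claw":1},{"x":0.16,"y":0,"z":0,"ax":0,"ay":0,"az":0,"claw":1},{"x":0.2,"y":0,"z":0,"ax":0,"ay":0,"az":0,"claw":1}]'
python3 -m crank '[{"x":0.04,"y":0,"z":0,"ax":0,"ay":0,"az":0,"claw":1},{"x":0.08,"y":0,"z":0,"ax":0,"ay":0,"az":0,"claw":1},{"x":0.12,"y":0,"z":0,"ax":0,"ay":0,"az":0,"claw":1},{"x":0.15,"y":0,"z":0,"ax":0,"ay":0,"az":0,"claw":1},{"x":0.18,"y":0,"z":0,"ax":0,"ay":0,"az":0,"claw":1}]'
python3 -m crank '[{"x":0.03,"y":0,"z":0,"ax":0,"ay":0,"az":0,"claw":1},{"x":0.06,"y":0,"z":0,"ax":0,"ay":0,"az":0,"claw":1},{"x":0.078,"y":0,"z":0,"ax":0,"ay":0,"az":0,"claw":1},{"x":0.078,"y":0,"z":0,"ax":0,"ay":0,"az":0,"claw":1},{"x":0.078,"y":0,"z":0,"ax":0,"ay":0,"az":0,"claw":1}]'
python3 go.py 0.5625 -0.3155 0.10 -0.9
python3 - <<'E'
from h import *
s=r.read_state();c=camera("wrist");I=c["color"]
# ferrule joint column scan: print plane coords of rows along held handle
for v in(107,143,183): print(v,(plane(c,[(256,v)],s["ee_pos"][2]+.0275)[0]-s["ee_pos"]).round(4))
hsv=cv2.cvtColor(I,cv2.COLOR_BGR2HSV);print([(v,hsv[v,256].tolist()) for v in range(125,165,4)])
E
```

```text
time: 6.43
ee_pos: [0.5413, 0.1408, 0.2035]
eef_rot: [-0.702, 0.712, 0.001, -0.001]
ft_force: [0.1, 0.1, -0.5]
width: 0.0237
time: 6.85
ee_pos: [0.5381, -0.0593, 0.2037]
eef_rot: [-0.702, 0.712, 0.001, -0.001]
ft_force: [0.4, 0.1, -1.3]
width: 0.0236
time: 7.27
ee_pos: [0.5355, -0.2394, 0.2034]
eef_rot: [-0.702, 0.713, 0.001, -0.001]
ft_force: [1.1, 0.6, -0.8]
width: 0.0233
time: 7.68
ee_pos: [0.5351, -0.3154, 0.2036]
eef_rot: [-0.702, 0.713, 0.001, 0.0]
ft_force: [-0.4, 1.8, -1.1]
width: 0.0239
t 7.68 pos [ 0.5351 -0.3154  0.2036] w 0.0239 shift [-1.000e-04 -2.760e-02  1.036e-01] turn [0.0008 0.0008 0.0001]
107 [ 0.0726 -0.001   0.0275]
143 [ 0.0573 -0.0008  0.0275]
183 [ 0.0391 -0.0005  0.0275]
[(125, [27, 105, 255]), (129, [27, 105, 255]), (133, [27, 103, 255]), (137, [27, 106, 255]), (141, [27, 107, 255]), (145, [21, 101, 246]), (149, [24, 83, 253]), (153, [26, 69, 255]), (157, [26, 67, 255]), (161, [26, 68, 255])]
```

```bash
python3 -m crank '[{"x":0,"y":-0.028,"z":0,"ax":0,"ay":0,"az":0,"claw":1},{"x":0,"y":-0.028,"z":0.03,"ax":0,"ay":0,"az":0,"claw":1},{"x":0,"y":-0.028,"z":0.06,"ax":0,"ay":0,"az":0,"claw":1},{"x":0,"y":-0.028,"z":0.09,"ax":0,"ay":0,"az":0,"claw":1},{"x":0,"y":-0.028,"z":0.12,"ax":0,"ay":0,"az":0,"claw":1}]'
python3 go.py 0.5605 -0.3155 0.034 -0.9
python3 - <<'E'
from h import *
a=camera("wrist")["color"];b=camera("side")["color"]
cv2.imwrite("pics/g3.png",np.hstack([cv2.resize(a,(400,300)),cv2.resize(b[70:220,180:380],(400,300))]))
E
```

```text
time: 8.15
ee_pos: [0.5642, -0.3132, 0.0837]
eef_rot: [-0.703, 0.711, 0.0, 0.0]
ft_force: [0.7, -0.5, -0.7]
width: 0.0234
t 8.15 pos [ 0.5642 -0.3132  0.0837] w 0.0234 shift [0.0024 0.0037 0.0497] turn [-0.0002  0.0003  0.0022]
```

View pics/g3.png

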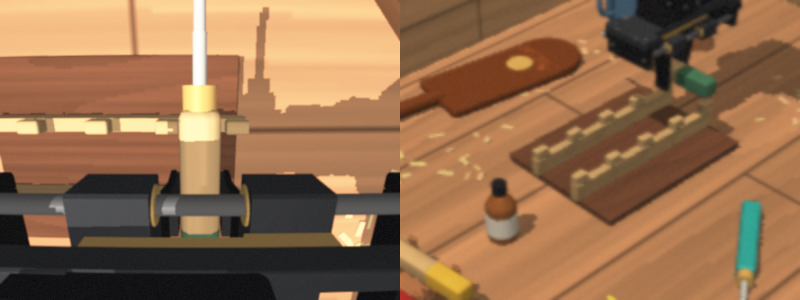

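Green hangs over the rightmost notch: handle center ≈200, between posts at ≈165 and ≈237 in the left panel. Lowering.

```bash
python3 -m crank '[{"x":0.002,"y":0.003,"z":0.012,"ax":0,"ay":0,"az":0,"claw":1},{"x":0.002,"y":0.003,"z":0.025,"ax":0,"ay":0,"az":0,"claw":1},{"x":0.002,"y":0.003,"z":0.037,"ax":0,"ay":0,"az":0,"claw":1},{"x":0.002,"y":0.003,"z":0.045,"ax":0,"ay":0,"az":0,"claw":1},{"x":0.002,"y":0.003,"z":0.048,"ax":0,"ay":0,"az":0,"claw":1}]'
python3 -m crank '[{"x":0,"y":0,"z":0.001,"ax":0,"ay":0,"az":0,"claw":1},{"x":0,"y":0,"z":0.001,"ax":0,"ay":0,"az":0,"claw":1},{"x":0,"y":0,"z":0.002,"ax":0,"ay":0,"az":0,"claw":1},{"x":0,"y":0,"z":0.002,"ax":0,"ay":0,"az":0,"claw":1},{"x":0,"y":0,"z":0.002,"ax":0,"ay":0,"az":0,"claw":1}]'
```

```text
time: 8.67
ee_pos: [0.5601, -0.3173, 0.0357]
eef_rot: [-0.702, 0.712, 0.001, -0.0]
ft_force: [-0.5, 0.2, -1.4]
width: 0.0237
time: 9.08
ee_pos: [0.5608, -0.3177, 0.0353]
eef_rot: [-0.702, 0.712, -0.0, 0.0]
ft_force: [-0.3, -0.1, -0.1]
width: 0.0237
```

```bash
python3 -m crank '[{"x":-0.001,"y":0,"z":0.001,"ax":0,"ay":0,"az":0,"claw":1},{"x":-0.001,"y":0,"z":0.002,"ax":0,"ay":0,"az":0,"claw":1},{"x":-0.001,"y":0,"z":0.002,"ax":0,"ay":0,"az":0,"claw":1},{"x":-0.001,"y":0,"z":0.002,"ax":0,"ay":0,"az":0,"claw":1},{"x":-0.001,"y":0,"z":0.002,"ax":0,"ay":0,"az":0,"claw":1}]'
python3 -m crank '[{"x":0,"y":0,"z":0.001,"ax":0,"ay":0,"az":0,"claw":1},{"x":0,"y":0,"z":0.001,"ax":0,"ay":0,"az":0,"claw":1},{"x":0,"y":0,"z":0.001,"ax":0,"ay":0,"az":0,"claw":1},{"x":0,"y":0,"z":0.001,"ax":0,"ay":0,"az":0,"claw":1},{"x":0,"y":0,"z":0.001,"ax":0,"ay":0,"az":0,"claw":1}]'
```

```text
time: 9.5
ee_pos: [0.5606, -0.3166, 0.0329]
eef_rot: [-0.702, 0.712, -0.0, -0.0]
ft_force: [0.3, 0.5, -1.0]
width: 0.0231
time: 9.92
ee_pos: [0.5606, -0.3166, 0.0319]
eef_rot: [-0.702, 0.712, -0.0, 0.0]
ft_force: [-1.0, -0.1, -1.5]
width: 0.0237
```

```bash
python3 -m crank '[{"x":0,"y":0,"z":0.001,"ax":0,"ay":0,"az":0,"claw":1},{"x":0,"y":0,"z":0.001,"ax":0,"ay":0,"az":0,"claw":1},{"x":0,"y":0,"z":0.001,"ax":0,"ay":0,"az":0,"claw":1},{"x":0,"y":0,"z":0.001,"ax":0,"ay":0,"az":0,"claw":1},{"x":0,"y":0,"z":0.001,"ax":0,"ay":0,"az":0,"claw":1}]'
python3 -m crank '[{"x":0,"y":0,"z":0.001,"ax":0,"ay":0,"az":0,"claw":1},{"x":0,"y":0,"z":0.001,"ax":0,"ay":0,"az":0,"claw":1},{"x":0,"y":0,"z":0.001,"ax":0,"ay":0,"az":0,"claw":1},{"x":0,"y":0,"z":0.001,"ax":0,"ay":0,"az":0,"claw":1},{"x":0,"y":0,"z":0.001,"ax":0,"ay":0,"az":0,"claw":1}]'
```

```text
time: 10.33
ee_pos: [0.5606, -0.3166, 0.0309]
eef_rot: [-0.702, 0.712, -0.0, 0.0]
ft_force: [-0.6, -0.1, -1.2]
width: 0.0238
time: 10.75
ee_pos: [0.5606, -0.3166, 0.0299]
eef_rot: [-0.702, 0.712, -0.0, -0.0]
ft_force: [0.2, 0.7, -0.4]
width: 0.0235
```

```bash
python3 -m crank '[{"x":0,"y":0,"z":0.001,"ax":0,"ay":0,"az":0,"claw":1},{"x":0,"y":0,"z":0.001,"ax":0,"ay":0,"az":0,"claw":1},{"x":0,"y":0,"z":0.001,"ax":0,"ay":0,"az":0,"claw":1},{"x":0,"y":0,"z":0.001,"ax":0,"ay":0,"az":0,"claw":1},{"x":0,"y":0,"z":0.001,"ax":0,"ay":0,"az":0,"claw":1}]'
python3 -m crank '[{"x":0,"y":0,"z":0.001,"ax":0,"ay":0,"az":0,"claw":1},{"x":0,"y":0,"z":0.001,"ax":0,"ay":0,"az":0,"claw":1},{"x":0,"y":0,"z":0.001,"ax":0,"ay":0,"az":0,"claw":1},{"x":0,"y":0,"z":0.001,"ax":0,"ay":0,"az":0,"claw":1},{"x":0,"y":0,"z":0.001,"ax":0,"ay":0,"az":0,"claw":1}]'
```

```text
time: 11.17
ee_pos: [0.5606, -0.3166, 0.0289]
eef_rot: [-0.702, 0.712, -0.0, 0.0]
ft_force: [0.1, -0.0, -2.0]
width: 0.0234
time: 11.58
ee_pos: [0.5606, -0.3166, 0.0279]
eef_rot: [-0.702, 0.712, -0.0, -0.0]
ft_force: [0.1, -0.8, -1.4]
width: 0.0236
```

```bash
python3 -m crank '[{"x":0,"y":0,"z":0.001,"ax":0,"ay":0,"az":0,"claw":1},{"x":0,"y":0,"z":0.001,"ax":0,"ay":0,"az":0,"claw":1},{"x":0,"y":0,"z":0.001,"ax":0,"ay":0,"az":0,"claw":1},{"x":0,"y":0,"z":0.001,"ax":0,"ay":0,"az":0,"claw":1},{"x":0,"y":0,"z":0.001,"ax":0,"ay":0,"az":0,"claw":1}]'
python3 -m crank '[{"x":0,"y":0,"z":0.001,"ax":0,"ay":0,"az":0,"claw":1},{"x":0,"y":0,"z":0.001,"ax":0,"ay":0,"az":0,"claw":1},{"x":0,"y":0,"z":0.001,"ax":0,"ay":0,"az":0,"claw":1},{"x":0,"y":0,"z":0.001,"ax":0,"ay":0,"az":0,"claw":1},{"x":0,"y":0,"z":0.001,"ax":0,"ay":0,"az":0,"claw":1}]'
```

```text
time: 12.0
ee_pos: [0.5606, -0.3166, 0.0269]
eef_rot: [-0.702, 0.712, -0.0, -0.0]
ft_force: [-0.2, -0.1, -1.2]
width: 0.0236
time: 12.42
ee_pos: [0.5605, -0.3166, 0.0259]
eef_rot: [-0.702, 0.712, -0.0, -0.0]
ft_force: [0.2, 0.0, -1.0]
width: 0.0238
```

Run:
```python
from h import *
a=camera("wrist")["color"];b=camera("side")["color"]
cv2.imwrite("pics/g4.png",np.hstack([cv2.resize(a,(400,300)),cv2.resize(b[90:180,260:380],(400,300),interpolation=2)]))
```

```text
(no output)
```

View pics/g4.png

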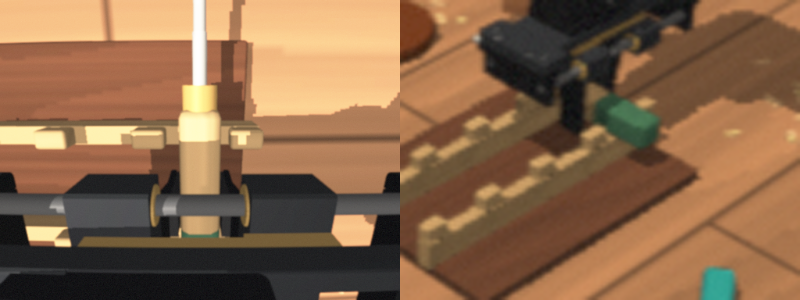

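Green is centered between the posts and still slightly above the notch floors, so I'm continuing down.

```bash
python3 -m crank '[{"x":0,"y":0,"z":0.001,"ax":0,"ay":0,"az":0,"claw":1},{"x":0,"y":0,"z":0.001,"ax":0,"ay":0,"az":0,"claw":1},{"x":0,"y":0,"z":0.001,"ax":0,"ay":0,"az":0,"claw":1},{"x":0,"y":0,"z":0.001,"ax":0,"ay":0,"az":0,"claw":1},{"x":0,"y":0,"z":0.001,"ax":0,"ay":0,"az":0,"claw":1}]'
python3 -m crank '[{"x":0,"y":0,"z":0.001,"ax":0,"ay":0,"az":0,"claw":1},{"x":0,"y":0,"z":0.001,"ax":0,"ay":0,"az":0,"claw":1},{"x":0,"y":0,"z":0.001,"ax":0,"ay":0,"az":0,"claw":1},{"x":0,"y":0,"z":0.001,"ax":0,"ay":0,"az":0,"claw":1},{"x":0,"y":0,"z":0.001,"ax":0,"ay":0,"az":0,"claw":1}]'
```

```text
time: 12.93
ee_pos: [0.5607, -0.3166, 0.0256]
eef_rot: [-0.702, 0.712, -0.0, -0.0]
ft_force: [-3.3, 1.4, 6.0]
width: 0.0235
time: 13.35
ee_pos: [0.5607, -0.3166, 0.0256]
eef_rot: [-0.702, 0.712, -0.0, -0.0]
ft_force: [-7.7, 2.6, 14.0]
width: 0.0238
```

Contact is at TCP z=0.0256, the same height as at pick-up, so both racks are at the same level. Release, lift and go to blue.

```bash
python3 -m crank '[{"x":0,"y":0,"z":-0.002,"ax":0,"ay":0,"az":0,"claw":1},{"x":0,"y":0,"z":-0.002,"ax":0,"ay":0,"az":0,"claw":0},{"x":0,"y":0,"z":-0.002,"ax":0,"ay":0,"az":0,"claw":0},{"x":0,"y":0,"z":-0.002,"ax":0,"ay":0,"az":0,"claw":0},{"x":0,"y":0,"z":-0.002,"ax":0,"ay":0,"az":0,"claw":0}]'
python3 -m crank '[{"x":0,"y":0,"z":-0.02,"ax":0,"ay":0,"az":0,"claw":0},{"x":0,"y":0,"z":-0.05,"ax":0,"ay":0,"az":0,"claw":0},{"x":0,"y":0,"z":-0.09,"ax":0,"ay":0,"az":0,"claw":0},{"x":0,"y":0,"z":-0.13,"ax":0,"ay":0,"az":0,"claw":0},{"x":0,"y":0,"z":-0.17,"ax":0,"ay":0,"az":0,"claw":0}]'
python3 go.py 0.5172 0.2632 0.2 6
```

```text
time: 13.77
ee_pos: [0.5605, -0.3165, 0.0257]
eef_rot: [-0.702, 0.712, 0.0, -0.0]
ft_force: [-0.1, -0.4, -0.6]
width: 0.0402
time: 14.18
ee_pos: [0.5603, -0.3163, 0.1975]
eef_rot: [-0.702, 0.712, 0.0, 0.0]
ft_force: [0.7, -1.4, -0.3]
width: 0.0435
t 14.18 pos [ 0.5603 -0.3163  0.1975] w 0.0435 shift [-0.5788  0.0512 -0.0023] turn [ 0.0001  0.0002 -0.0593]
```

```bash
python3 -m crank '[{"x":-0.037,"y":0.01,"z":0,"ax":0,"ay":0,"az":-0.02,"claw":0},{"x":-0.075,"y":0.02,"z":0,"ax":0,"ay":0,"az":-0.04,"claw":0},{"x":-0.113,"y":0.03,"z":0,"ax":0,"ay":0,"az":-0.059,"claw":0},{"x":-0.151,"y":0.04,"z":0,"ax":0,"ay":0,"az":-0.059,"claw":0},{"x":-0.19,"y":0.051,"z":0,"ax":0,"ay":0,"az":-0.059,"claw":0}]'
python3 -m crank '[{"x":-0.038,"y":0,"z":0,"ax":0,"ay":0,"az":0,"claw":0},{"x":-0.077,"y":0,"z":0,"ax":0,"ay":0,"az":0,"claw":0},{"x":-0.115,"y":0,"z":0,"ax":0,"ay":0,"az":0,"claw":0},{"x":-0.153,"y":0,"z":0,"ax":0,"ay":0,"az":0,"claw":0},{"x":-0.19,"y":0,"z":0,"ax":0,"ay":0,"az":0,"claw":0}]'
python3 -m crank '[{"x":-0.038,"y":0.01,"z":0,"ax":0,"ay":0,"az":0,"claw":0},{"x":-0.077,"y":0.02,"z":0,"ax":0,"ay":0,"az":0,"claw":0},{"x":-0.115,"y":0.03,"z":0,"ax":0,"ay":0,"az":0,"claw":0},{"x":-0.153,"y":0.04,"z":0,"ax":0,"ay":0,"az":0,"claw":0},{"x":-0.19,"y":0.04,"z":0,"ax":0,"ay":0,"az":0,"claw":0}]'
python3 go.py 0.5172 0.2617 0.08 6
```

```text
time: 14.6
ee_pos: [0.5116, -0.1243, 0.1957]
eef_rot: [0.743, -0.67, 0.0, 0.0]
ft_force: [0.8, 0.8, -0.2]
width: 0.0432
time: 15.02
ee_pos: [0.492, 0.065, 0.1961]
eef_rot: [0.743, -0.669, 0.0, -0.0]
ft_force: [1.1, 0.6, 0.7]
width: 0.0434
time: 15.43
ee_pos: [0.4312, 0.2498, 0.1962]
eef_rot: [0.743, -0.669, 0.001, 0.0]
ft_force: [0.3, 0.3, 0.3]
width: 0.0431
t 15.43 pos [0.4312 0.2498 0.1962] w 0.0431 shift [-0.003  -0.0867  0.1163] turn [-0.0005 -0.0007  0.    ]
```

```bash
python3 -m crank '[{"x":-0.003,"y":-0.03,"z":0,"ax":0,"ay":0,"az":0,"claw":0},{"x":-0.003,"y":-0.06,"z":0.01,"ax":0,"ay":0,"az":0,"claw":0},{"x":-0.003,"y":-0.087,"z":0.04,"ax":0,"ay":0,"az":0,"claw":0},{"x":-0.003,"y":-0.087,"z":0.08,"ax":0,"ay":0,"az":0,"claw":0},{"x":-0.003,"y":-0.087,"z":0.116,"ax":0,"ay":0,"az":0,"claw":0}]'
cat > chk.py <<'E'
# lateral offset (tool x) of nearest ferrule/handle from the TCP, seen by the wrist camera: gold ferrule blobs
from h import *
z=float(__import__("sys").argv[1]) if len(__import__("sys").argv)>1 else .048
s=r.read_state();c=camera("wrist");hsv=cv2.cvtColor(c["color"],cv2.COLOR_BGR2HSV)
m=cv2.inRange(hsv,(20,140,120),(30,210,255));m[215:]=0
n,l,st,ce=cv2.connectedComponentsWithStats(m)
for i in range(1,n):
    if st[i,4]>150: print("ferrule",st[i].tolist(),ce[i].round(0),"rel TCP (tool axes)",local(s,plane(c,[ce[i]],z)[0]-s["ee_pos"]).round(4))
E
python3 chk.py; python3 go.py 0.5172 0.2617 0.025 6
```

```text
time: 15.85
ee_pos: [0.5203, 0.2601, 0.0776]
eef_rot: [0.742, -0.67, -0.0, -0.0]
ft_force: [-0.1, -0.8, -0.1]
width: 0.0436
t 15.90 pos [0.5162 0.2577 0.0707] w 0.0436 shift [-0.0039 -0.0018  0.0457] turn [ 0.0046 -0.0011 -0.0006]
```

```bash
sed -i 's/(20,140,120),(30,210,255)/(24,92,100),(31,215,255)/' chk.py
python3 -m crank '[{"x":0,"y":0,"z":0,"ax":0,"ay":0,"az":0,"claw":0},{"x":0,"y":0,"z":0,"ax":0,"ay":0,"az":0,"claw":0},{"x":0,"y":0,"z":0,"ax":0,"ay":0,"az":0,"claw":0},{"x":0,"y":0,"z":0,"ax":0,"ay":0,"az":0,"claw":0},{"x":0,"y":0,"z":0,"ax":0,"ay":0,"az":0,"claw":0}]'
python3 chk.py; python3 go.py 0.5172 0.2617 0.025 6
```

```text
time: 16.32
ee_pos: [0.5203, 0.2603, 0.0819]
eef_rot: [0.743, -0.67, 0.001, -0.001]
ft_force: [-0.4, 0.1, -0.1]
width: 0.0431
ferrule [349, 98, 12, 24, 214] [354. 110.] rel TCP (tool axes) [ 0.0615 -0.0708  0.0341]
ferrule [242, 112, 8, 23, 169] [246. 122.] rel TCP (tool axes) [-0.0065 -0.0627  0.0341]
ferrule [431, 120, 13, 22, 223] [437. 130.] rel TCP (tool axes) [ 0.1163 -0.0585  0.034 ]
t 16.37 pos [0.5201 0.2602 0.0815] w 0.0436 shift [-0.0018  0.0029  0.0565] turn [-0.0012  0.0001 -0.0006]
```

```bash
python3 -m crank '[{"x":-0.002,"y":0.001,"z":0.02,"ax":0,"ay":0,"az":0,"claw":0},{"x":-0.002,"y":0.001,"z":0.04,"ax":0,"ay":0,"az":0,"claw":0},{"x":-0.002,"y":0.001,"z":0.053,"ax":0,"ay":0,"az":0,"claw":0},{"x":-0.002,"y":0.001,"z":0.055,"ax":0,"ay":0,"az":0,"claw":0},{"x":-0.002,"y":0.001,"z":0.055,"ax":0,"ay":0,"az":0,"claw":0}]'
python3 -m crank '[{"x":0,"y":0,"z":0,"ax":0,"ay":0,"az":0,"claw":1},{"x":0,"y":0,"z":0,"ax":0,"ay":0,"az":0,"claw":1},{"x":0,"y":0,"z":0,"ax":0,"ay":0,"az":0,"claw":1},{"x":0,"y":0,"z":0,"ax":0,"ay":0,"az":0,"claw":1},{"x":0,"y":0,"z":0,"ax":0,"ay":0,"az":0,"claw":1}]' 30
python3 -m crank '[{"x":0,"y":0,"z":-0.01,"ax":0,"ay":0,"az":0,"claw":1},{"x":0,"y":0,"z":-0.03,"ax":0,"ay":0,"az":0,"claw":1},{"x":0,"y":0,"z":-0.06,"ax":0,"ay":0,"az":0,"claw":1},{"x":0,"y":0,"z":-0.1,"ax":0,"ay":0,"az":0,"claw":1},{"x":0,"y":0,"z":-0.14,"ax":0,"ay":0,"az":0,"claw":1}]'
python3 -m crank '[{"x":0,"y":0,"z":-0.02,"ax":0,"ay":0,"az":0,"claw":1},{"x":0,"y":0,"z":-0.04,"ax":0,"ay":0,"az":0,"claw":1},{"x":0,"y":0,"z":-0.04,"ax":0,"ay":0,"az":0,"claw":1},{"x":0,"y":0,"z":-0.04,"ax":0,"ay":0,"az":0,"claw":1},{"x":0,"y":0,"z":-0.04,"ax":0,"ay":0,"az":0,"claw":1}]'
python3 go.py 0.5631 -0.2555 0.20 -0.9
python3 chk.py 0.226
```

```text
time: 16.78
ee_pos: [0.5179, 0.2617, 0.0246]
eef_rot: [0.743, -0.669, -0.0, 0.0]
ft_force: [-0.2, -0.3, -0.3]
width: 0.0436
time: 17.2
ee_pos: [0.5185, 0.2622, 0.0256]
eef_rot: [0.743, -0.669, 0.0, -0.001]
ft_force: [-0.3, 0.8, 3.9]
width: 0.0236
time: 17.62
ee_pos: [0.5172, 0.2615, 0.1664]
eef_rot: [0.743, -0.669, -0.0, 0.001]
ft_force: [0.7, -0.1, -0.4]
width: 0.0239
time: 18.03
ee_pos: [0.5177, 0.2614, 0.2041]
eef_rot: [0.743, -0.669, -0.0, 0.001]
ft_force: [0.4, 0.1, -2.4]
width: 0.0235
t 18.03 pos [0.5177 0.2614 0.2041] w 0.0235 shift [0.5188 0.0084 0.0045] turn [ 0.0005 -0.0004  0.0597]
ferrule [244, 110, 13, 34, 361] [250. 126.] rel TCP (tool axes) [-0.0026 -0.0644 -0.022 ]
```

```bash
python3 -m crank '[{"x":0.037,"y":0.002,"z":0,"ax":0,"ay":0,"az":0.02,"claw":1},{"x":0.075,"y":0.002,"z":0,"ax":0,"ay":0,"az":0.04,"claw":1},{"x":0.113,"y":0.003,"z":0,"ax":0,"ay":0,"az":0.06,"claw":1},{"x":0.151,"y":0.003,"z":0,"ax":0,"ay":0,"az":0.06,"claw":1},{"x":0.19,"y":0.003,"z":0,"ax":0,"ay":0,"az":0.06,"claw":1}]'
python3 -m crank '[{"x":0.038,"y":-0.005,"z":0,"ax":0,"ay":0,"az":0,"claw":1},{"x":0.077,"y":-0.01,"z":0,"ax":0,"ay":0,"az":0,"claw":1},{"x":0.115,"y":-0.015,"z":0,"ax":0,"ay":0,"az":0,"claw":1},{"x":0.153,"y":-0.02,"z":0,"ax":0,"ay":0,"az":0,"claw":1},{"x":0.19,"y":-0.03,"z":0,"ax":0,"ay":0,"az":0,"claw":1}]'
python3 -m crank '[{"x":0.035,"y":0,"z":0,"ax":0,"ay":0,"az":0,"claw":1},{"x":0.07,"y":0,"z":0,"ax":0,"ay":0,"az":0,"claw":1},{"x":0.1,"y":0,"z":0,"ax":0,"ay":0,"az":0,"claw":1},{"x":0.13,"y":0,"z":0,"ax":0,"ay":0,"az":0,"claw":1},{"x":0.135,"y":0,"z":0,"ax":0,"ay":0,"az":0,"claw":1}]'
python3 go.py 0.5631 -0.2555 0.085 -0.9
```

```text
time: 18.5
ee_pos: [0.534, 0.0708, 0.2038]
eef_rot: [-0.701, 0.713, 0.001, -0.001]
ft_force: [0.6, -0.3, -1.0]
width: 0.0238
time: 18.92
ee_pos: [0.5605, -0.1202, 0.2038]
eef_rot: [-0.701, 0.713, 0.001, -0.001]
ft_force: [1.3, 0.0, -0.3]
width: 0.0236
time: 19.33
ee_pos: [0.5574, -0.2596, 0.2027]
eef_rot: [-0.699, 0.715, 0.001, -0.001]
ft_force: [-0.8, -0.2, -1.2]
width: 0.024
t 19.33 pos [ 0.5574 -0.2596  0.2027] w 0.0240 shift [-0.0044 -0.006   0.1177] turn [ 0.0016 -0.0005 -0.0039]
```

```bash
python3 -m crank '[{"x":0,"y":-0.005,"z":0.01,"ax":0,"ay":0,"az":0,"claw":1},{"x":0,"y":-0.005,"z":0.04,"ax":0,"ay":0,"az":0,"claw":1},{"x":0,"y":-0.005,"z":0.07,"ax":0,"ay":0,"az":0,"claw":1},{"x":0,"y":-0.005,"z":0.1,"ax":0,"ay":0,"az":0,"claw":1},{"x":0,"y":-0.005,"z":0.1,"ax":0,"ay":0,"az":0,"claw":1}]'
python3 -m crank '[{"x":0,"y":0,"z":0,"ax":0,"ay":0,"az":0,"claw":1},{"x":0,"y":0,"z":0,"ax":0,"ay":0,"az":0,"claw":1},{"x":0,"y":0,"z":0,"ax":0,"ay":0,"az":0,"claw":1},{"x":0,"y":0,"z":0,"ax":0,"ay":0,"az":0,"claw":1},{"x":0,"y":0,"z":0,"ax":0,"ay":0,"az":0,"claw":1}]'
python3 go.py 0.5631 -0.2555 0.0255 -0.9
```

```text
time: 19.75
ee_pos: [0.5609, -0.2502, 0.0976]
eef_rot: [-0.702, 0.712, 0.005, -0.002]
ft_force: [-0.4, -0.5, -1.9]
width: 0.0234
time: 20.17
ee_pos: [0.5653, -0.2531, 0.1063]
eef_rot: [-0.701, 0.713, -0.001, 0.0]
ft_force: [0.1, 0.1, -0.7]
width: 0.0235
t 20.17 pos [ 0.5653 -0.2531  0.1063] w 0.0235 shift [0.0023 0.0023 0.0808] turn [-0.0009 -0.0005 -0.0002]
```

```bash
python3 -m crank '[{"x":0.002,"y":0.002,"z":0.02,"ax":0,"ay":0,"az":0,"claw":1},{"x":0.002,"y":0.002,"z":0.04,"ax":0,"ay":0,"az":0,"claw":1},{"x":0.002,"y":0.002,"z":0.06,"ax":0,"ay":0,"az":0,"claw":1},{"x":0.002,"y":0.002,"z":0.073,"ax":0,"ay":0,"az":0,"claw":1},{"x":0.002,"y":0.002,"z":0.078,"ax":0,"ay":0,"az":0,"claw":1}]'
python3 -m crank '[{"x":0,"y":0,"z":0,"ax":0,"ay":0,"az":0,"claw":1},{"x":0,"y":0,"z":0.001,"ax":0,"ay":0,"az":0,"claw":1},{"x":0,"y":0,"z":0.001,"ax":0,"ay":0,"az":0,"claw":1},{"x":0,"y":0,"z":0.002,"ax":0,"ay":0,"az":0,"claw":1},{"x":0,"y":0,"z":0.002,"ax":0,"ay":0,"az":0,"claw":1}]'
python3 go.py 0.5631 -0.2555 0.0255 -0.9
```

```text
time: 20.58
ee_pos: [0.5616, -0.2548, 0.0254]
eef_rot: [-0.701, 0.713, 0.001, -0.0]
ft_force: [-14.1, 5.7, 40.7]
width: 0.0235
time: 21.0
ee_pos: [0.5631, -0.2552, 0.0256]
eef_rot: [-0.701, 0.713, -0.001, 0.0]
ft_force: [0.3, 0.3, 0.2]
width: 0.0238
t 21.00 pos [ 0.5631 -0.2552  0.0256] w 0.0238 shift [ 0.0003 -0.      0.0001] turn [-0.0007 -0.0003 -0.0003]
```

Contact briefly read 41 N as the arm overshot, so the next descents will be slower. Blue is settled and level; releasing it and going to red.

```bash
python3 -m crank '[{"x":0,"y":0,"z":0,"ax":0,"ay":0,"az":0,"claw":0},{"x":0,"y":0,"z":0,"ax":0,"ay":0,"az":0,"claw":0},{"x":0,"y":0,"z":0,"ax":0,"ay":0,"az":0,"claw":0},{"x":0,"y":0,"z":0,"ax":0,"ay":0,"az":0,"claw":0},{"x":0,"y":0,"z":0,"ax":0,"ay":0,"az":0,"claw":0}]'
python3 -m crank '[{"x":0,"y":0,"z":-0.02,"ax":0,"ay":0,"az":0,"claw":0},{"x":0,"y":0,"z":-0.05,"ax":0,"ay":0,"az":0,"claw":0},{"x":0,"y":0,"z":-0.09,"ax":0,"ay":0,"az":0,"claw":0},{"x":0,"y":0,"z":-0.13,"ax":0,"ay":0,"az":0,"claw":0},{"x":0,"y":0,"z":-0.17,"ax":0,"ay":0,"az":0,"claw":0}]'
python3 -m crank '[{"x":-0.035,"y":0,"z":0,"ax":0,"ay":0,"az":0,"claw":0},{"x":-0.07,"y":0,"z":0,"ax":0,"ay":0,"az":0,"claw":0},{"x":-0.105,"y":0,"z":0,"ax":0,"ay":0,"az":0,"claw":0},{"x":-0.14,"y":0,"z":0,"ax":0,"ay":0,"az":0,"claw":0},{"x":-0.175,"y":0,"z":0,"ax":0,"ay":0,"az":0,"claw":0}]'
python3 -m crank '[{"x":-0.035,"y":0.005,"z":0,"ax":0,"ay":0,"az":-0.03,"claw":0},{"x":-0.07,"y":0.01,"z":0,"ax":0,"ay":0,"az":-0.03,"claw":0},{"x":-0.105,"y":0.02,"z":0,"ax":0,"ay":0,"az":-0.03,"claw":0},{"x":-0.14,"y":0.03,"z":0,"ax":0,"ay":0,"az":-0.03,"claw":0},{"x":-0.175,"y":0.035,"z":0,"ax":0,"ay":0,"az":-0.03,"claw":0}]'
python3 go.py 0.5319 0.2019 0.12 2.6
```

```text
time: 21.42
ee_pos: [0.5625, -0.255, 0.0249]
eef_rot: [-0.701, 0.713, -0.0, -0.0]
ft_force: [0.2, -0.5, -0.5]
width: 0.042
time: 21.83
ee_pos: [0.5622, -0.2546, 0.1967]
eef_rot: [-0.701, 0.713, 0.0, 0.0]
ft_force: [0.8, -0.8, -0.4]
width: 0.0437
time: 22.25
ee_pos: [0.5651, -0.0784, 0.195]
eef_rot: [-0.701, 0.713, -0.0, -0.0]
ft_force: [-0.1, -0.3, 0.4]
width: 0.0434
time: 22.67
ee_pos: [0.5321, 0.0973, 0.1951]
eef_rot: [0.723, -0.691, 0.0, 0.0]
ft_force: [0.5, -0.0, 0.3]
width: 0.0433
t 22.67 pos [0.5321 0.0973 0.1951] w 0.0433 shift [-0.1046 -0.0044  0.075 ] turn [-0.0001 -0.0004 -0.0007]
```

```bash
python3 -m crank '[{"x":-0.035,"y":-0.004,"z":0,"ax":0,"ay":0,"az":0,"claw":0},{"x":-0.07,"y":-0.004,"z":0.01,"ax":0,"ay":0,"az":0,"claw":0},{"x":-0.105,"y":-0.004,"z":0.04,"ax":0,"ay":0,"az":0,"claw":0},{"x":-0.105,"y":-0.004,"z":0.07,"ax":0,"ay":0,"az":0,"claw":0},{"x":-0.105,"y":-0.004,"z":0.1,"ax":0,"ay":0,"az":0,"claw":0}]'
python3 -m crank '[{"x":0,"y":0,"z":0.005,"ax":0,"ay":0,"az":0,"claw":0},{"x":0,"y":0,"z":0.01,"ax":0,"ay":0,"az":0,"claw":0},{"x":0,"y":0,"z":0.013,"ax":0,"ay":0,"az":0,"claw":0},{"x":0,"y":0,"z":0.013,"ax":0,"ay":0,"az":0,"claw":0},{"x":0,"y":0,"z":0.013,"ax":0,"ay":0,"az":0,"claw":0}]'
python3 chk.py; python3 go.py 0.5319 0.2019 0.0255 2.6
```

```text
time: 23.08
ee_pos: [0.5317, 0.204, 0.0939]
eef_rot: [0.724, -0.69, -0.0, -0.001]
ft_force: [1.0, -0.6, -0.8]
width: 0.0434
time: 23.5
ee_pos: [0.5336, 0.2006, 0.0834]
eef_rot: [0.722, -0.692, 0.001, -0.001]
ft_force: [0.3, -0.1, 0.1]
width: 0.0435
ferrule [244, 110, 9, 24, 188] [248. 122.] rel TCP (tool axes) [-0.0053 -0.0632  0.0355]
ferrule [330, 125, 10, 23, 197] [335. 136.] rel TCP (tool axes) [ 0.0505 -0.0543  0.0355]
t 23.55 pos [0.5335 0.2006 0.0833] w 0.0435 shift [-0.0014  0.0017  0.0578] turn [-0.0011  0.0001 -0.0012]
```

```bash
python3 -m crank '[{"x":-0.002,"y":0.001,"z":0.02,"ax":0,"ay":0,"az":0,"claw":0},{"x":-0.002,"y":0.001,"z":0.04,"ax":0,"ay":0,"az":0,"claw":0},{"x":-0.002,"y":0.001,"z":0.052,"ax":0,"ay":0,"az":0,"claw":0},{"x":-0.002,"y":0.001,"z":0.057,"ax":0,"ay":0,"az":0,"claw":0},{"x":-0.002,"y":0.001,"z":0.057,"ax":0,"ay":0,"az":0,"claw":0}]'
python3 -m crank '[{"x":0,"y":0,"z":0,"ax":0,"ay":0,"az":0,"claw":1},{"x":0,"y":0,"z":0,"ax":0,"ay":0,"az":0,"claw":1},{"x":0,"y":0,"z":0,"ax":0,"ay":0,"az":0,"claw":1},{"x":0,"y":0,"z":0,"ax":0,"ay":0,"az":0,"claw":1},{"x":0,"y":0,"z":0,"ax":0,"ay":0,"az":0,"claw":1}]' 30
python3 -m crank '[{"x":0,"y":0,"z":-0.01,"ax":0,"ay":0,"az":0,"claw":1},{"x":0,"y":0,"z":-0.03,"ax":0,"ay":0,"az":0,"claw":1},{"x":0,"y":0,"z":-0.06,"ax":0,"ay":0,"az":0,"claw":1},{"x":0,"y":0,"z":-0.1,"ax":0,"ay":0,"az":0,"claw":1},{"x":0,"y":0,"z":-0.14,"ax":0,"ay":0,"az":0,"claw":1}]'
python3 -m crank '[{"x":0,"y":0,"z":-0.02,"ax":0,"ay":0,"az":0,"claw":1},{"x":0,"y":0,"z":-0.04,"ax":0,"ay":0,"az":0,"claw":1},{"x":0,"y":0,"z":-0.04,"ax":0,"ay":0,"az":0,"claw":1},{"x":0,"y":0,"z":-0.04,"ax":0,"ay":0,"az":0,"claw":1},{"x":0,"y":0,"z":-0.04,"ax":0,"ay":0,"az":0,"claw":1}]'
python3 go.py 0.564 -0.1955 0.20 -0.9
python3 chk.py 0.226
```

```text
time: 23.97
ee_pos: [0.5313, 0.2023, 0.0244]
eef_rot: [0.722, -0.692, -0.0, 0.001]
ft_force: [0.5, -0.4, 1.2]
width: 0.0436
time: 24.38
ee_pos: [0.532, 0.2027, 0.0256]
eef_rot: [0.722, -0.691, 0.0, -0.0]
ft_force: [-1.2, -0.9, 3.5]
width: 0.0237
time: 24.8
ee_pos: [0.5305, 0.2025, 0.1665]
eef_rot: [0.723, -0.691, -0.001, 0.001]
ft_force: [1.3, 0.2, -1.0]
width: 0.0235
time: 25.22
ee_pos: [0.531, 0.2023, 0.2041]
eef_rot: [0.722, -0.691, -0.0, 0.001]
ft_force: [0.7, 1.8, -2.2]
width: 0.0234
t 25.22 pos [0.531  0.2023 0.2041] w 0.0234 shift [ 0.3988 -0.0155  0.0044] turn [ 0.0005 -0.0003  0.0297]
ferrule [244, 108, 13, 34, 361] [250. 124.] rel TCP (tool axes) [-0.0027 -0.0653 -0.0219]
```

```bash
python3 -m crank '[{"x":0.035,"y":-0.0015,"z":0,"ax":0,"ay":0,"az":0.03,"claw":1},{"x":0.075,"y":-0.003,"z":0,"ax":0,"ay":0,"az":0.03,"claw":1},{"x":0.113,"y":-0.005,"z":0,"ax":0,"ay":0,"az":0.03,"claw":1},{"x":0.151,"y":-0.006,"z":0,"ax":0,"ay":0,"az":0.03,"claw":1},{"x":0.19,"y":-0.008,"z":0,"ax":0,"ay":0,"az":0.03,"claw":1}]'
python3 -m crank '[{"x":0.038,"y":-0.004,"z":0,"ax":0,"ay":0,"az":0,"claw":1},{"x":0.077,"y":-0.008,"z":0,"ax":0,"ay":0,"az":0,"claw":1},{"x":0.115,"y":-0.012,"z":0,"ax":0,"ay":0,"az":0,"claw":1},{"x":0.153,"y":-0.016,"z":0,"ax":0,"ay":0,"az":0,"claw":1},{"x":0.19,"y":-0.02,"z":0,"ax":0,"ay":0,"az":0,"claw":1}]'
python3 -m crank '[{"x":0.01,"y":0,"z":0.02,"ax":0,"ay":0,"az":0,"claw":1},{"x":0.018,"y":0,"z":0.05,"ax":0,"ay":0,"az":0,"claw":1},{"x":0.018,"y":0,"z":0.08,"ax":0,"ay":0,"az":0,"claw":1},{"x":0.018,"y":0,"z":0.1,"ax":0,"ay":0,"az":0,"claw":1},{"x":0.018,"y":0,"z":0.1,"ax":0,"ay":0,"az":0,"claw":1}]'
python3 -m crank '[{"x":0,"y":0,"z":0.005,"ax":0,"ay":0,"az":0,"claw":1},{"x":0,"y":0,"z":0.01,"ax":0,"ay":0,"az":0,"claw":1},{"x":0,"y":0,"z":0.01,"ax":0,"ay":0,"az":0,"claw":1},{"x":0,"y":0,"z":0.01,"ax":0,"ay":0,"az":0,"claw":1},{"x":0,"y":0,"z":0.01,"ax":0,"ay":0,"az":0,"claw":1}]'
python3 go.py 0.5635 -0.1955 0.0255 -0.9
```

```text
time: 25.68
ee_pos: [0.5469, 0.0115, 0.2038]
eef_rot: [-0.702, 0.713, 0.001, -0.001]
ft_force: [1.3, -0.1, -2.0]
width: 0.0236
time: 26.1
ee_pos: [0.5639, -0.1792, 0.2035]
eef_rot: [-0.701, 0.713, 0.001, -0.001]
ft_force: [0.1, 0.7, -1.4]
width: 0.0234
time: 26.52
ee_pos: [0.5609, -0.1945, 0.0991]
eef_rot: [-0.701, 0.713, 0.004, -0.002]
ft_force: [-1.0, 0.5, -1.7]
width: 0.0236
time: 26.93
ee_pos: [0.565, -0.1952, 0.0959]
eef_rot: [-0.701, 0.713, -0.001, 0.0]
ft_force: [-0.0, -0.5, -1.0]
width: 0.0236
t 26.93 pos [ 0.565  -0.1952  0.0959] w 0.0236 shift [0.0002 0.0016 0.0704] turn [-0.0007 -0.0004 -0.0002]
```

```bash
python3 -m crank '[{"x":0,"y":0.002,"z":0.02,"ax":0,"ay":0,"az":0,"claw":1},{"x":0,"y":0.002,"z":0.04,"ax":0,"ay":0,"az":0,"claw":1},{"x":0,"y":0.002,"z":0.055,"ax":0,"ay":0,"az":0,"claw":1},{"x":0,"y":0.002,"z":0.06,"ax":0,"ay":0,"az":0,"claw":1},{"x":0,"y":0.002,"z":0.06,"ax":0,"ay":0,"az":0,"claw":1}]'
python3 -m crank '[{"x":0,"y":0,"z":0.002,"ax":0,"ay":0,"az":0,"claw":1},{"x":0,"y":0,"z":0.004,"ax":0,"ay":0,"az":0,"claw":1},{"x":0,"y":0,"z":0.006,"ax":0,"ay":0,"az":0,"claw":1},{"x":0,"y":0,"z":0.008,"ax":0,"ay":0,"az":0,"claw":1},{"x":0,"y":0,"z":0.009,"ax":0,"ay":0,"az":0,"claw":1}]'
python3 -m crank '[{"x":0,"y":0,"z":0,"ax":0,"ay":0,"az":0,"claw":1},{"x":0,"y":0,"z":0.001,"ax":0,"ay":0,"az":0,"claw":1},{"x":0,"y":0,"z":0.001,"ax":0,"ay":0,"az":0,"claw":1},{"x":0,"y":0,"z":0.001,"ax":0,"ay":0,"az":0,"claw":1},{"x":0,"y":0,"z":0.001,"ax":0,"ay":0,"az":0,"claw":1}]'
python3 go.py 0.5635 -0.1955 0.0255 -0.9
```

```text
time: 27.35
ee_pos: [0.5618, -0.1949, 0.0339]
eef_rot: [-0.701, 0.713, 0.001, -0.0]
ft_force: [-0.3, 0.6, -2.3]
width: 0.0236
time: 27.77
ee_pos: [0.5626, -0.1952, 0.026]
eef_rot: [-0.701, 0.713, -0.0, 0.0]
ft_force: [1.2, -0.4, -2.5]
width: 0.0236
time: 28.18
ee_pos: [0.5626, -0.1952, 0.0256]
eef_rot: [-0.701, 0.713, -0.0, -0.0]
ft_force: [-3.3, 0.7, 4.3]
width: 0.0237
t 28.18 pos [ 0.5626 -0.1952  0.0256] w 0.0237 shift [ 0.0003 -0.0009  0.0001] turn [-0.0001 -0.0002 -0.0002]
```

```bash
python3 -m crank '[{"x":0,"y":0,"z":0,"ax":0,"ay":0,"az":0,"claw":0},{"x":0,"y":0,"z":0,"ax":0,"ay":0,"az":0,"claw":0},{"x":0,"y":0,"z":0,"ax":0,"ay":0,"az":0,"claw":0},{"x":0,"y":0,"z":0,"ax":0,"ay":0,"az":0,"claw":0},{"x":0,"y":0,"z":0,"ax":0,"ay":0,"az":0,"claw":0}]'
python3 -m crank '[{"x":0,"y":0,"z":-0.02,"ax":0,"ay":0,"az":0,"claw":0},{"x":0,"y":0,"z":-0.05,"ax":0,"ay":0,"az":0,"claw":0},{"x":0,"y":0,"z":-0.09,"ax":0,"ay":0,"az":0,"claw":0},{"x":0,"y":0,"z":-0.13,"ax":0,"ay":0,"az":0,"claw":0},{"x":0,"y":0,"z":-0.17,"ax":0,"ay":0,"az":0,"claw":0}]'
python3 -m crank '[{"x":-0.034,"y":0.004,"z":0,"ax":0,"ay":0,"az":0,"claw":0},{"x":-0.068,"y":0.008,"z":0,"ax":0,"ay":0,"az":0,"claw":0},{"x":-0.102,"y":0.012,"z":0,"ax":0,"ay":0,"az":0,"claw":0},{"x":-0.136,"y":0.016,"z":0,"ax":0,"ay":0,"az":0,"claw":0},{"x":-0.17,"y":0.021,"z":0,"ax":0,"ay":0,"az":0,"claw":0}]'
python3 -m crank '[{"x":-0.034,"y":0.004,"z":0,"ax":0,"ay":0,"az":-0.02,"claw":0},{"x":-0.068,"y":0.008,"z":0,"ax":0,"ay":0,"az":-0.04,"claw":0},{"x":-0.102,"y":0.012,"z":0,"ax":0,"ay":0,"az":-0.057,"claw":0},{"x":-0.136,"y":0.016,"z":0,"ax":0,"ay":0,"az":-0.057,"claw":0},{"x":-0.17,"y":0.021,"z":0,"ax":0,"ay":0,"az":-0.057,"claw":0}]'
python3 -m crank '[{"x":0,"y":0,"z":0.02,"ax":0,"ay":0,"az":0,"claw":0},{"x":0,"y":0,"z":0.05,"ax":0,"ay":0,"az":0,"claw":0},{"x":0,"y":0,"z":0.08,"ax":0,"ay":0,"az":0,"claw":0},{"x":0,"y":0,"z":0.1,"ax":0,"ay":0,"az":0,"claw":0},{"x":0,"y":0,"z":0.1,"ax":0,"ay":0,"az":0,"claw":0}]'
python3 -m crank '[{"x":0,"y":0,"z":0.01,"ax":0,"ay":0,"az":0,"claw":0},{"x":0,"y":0,"z":0.014,"ax":0,"ay":0,"az":0,"claw":0},{"x":0,"y":0,"z":0.014,"ax":0,"ay":0,"az":0,"claw":0},{"x":0,"y":0,"z":0.014,"ax":0,"ay":0,"az":0,"claw":0},{"x":0,"y":0,"z":0.014,"ax":0,"ay":0,"az":0,"claw":0}]'
python3 chk.py; python3 go.py 0.5259 0.1448 0.0255 5.7
```

```text
time: 28.6
ee_pos: [0.5625, -0.1952, 0.0249]
eef_rot: [-0.701, 0.713, -0.0, 0.0]
ft_force: [-0.6, -0.9, -1.1]
width: 0.0418
time: 29.02
ee_pos: [0.5621, -0.1948, 0.1967]
eef_rot: [-0.701, 0.713, 0.0, -0.0]
ft_force: [1.8, -0.2, -0.1]
width: 0.0434
time: 29.43
ee_pos: [0.5439, -0.0233, 0.195]
eef_rot: [-0.701, 0.713, -0.0, 0.0]
ft_force: [0.7, 1.0, -0.1]
width: 0.0432
time: 29.85
ee_pos: [0.5257, 0.147, 0.195]
eef_rot: [0.741, -0.672, 0.0, -0.0]
ft_force: [1.1, 0.5, 0.1]
width: 0.0435
time: 30.27
ee_pos: [0.5235, 0.1446, 0.091]
eef_rot: [0.741, -0.672, -0.002, 0.002]
ft_force: [-0.2, -0.3, -0.8]
width: 0.0436
time: 30.68
ee_pos: [0.5266, 0.1457, 0.0818]
eef_rot: [0.741, -0.672, 0.001, -0.001]
ft_force: [-0.1, -0.3, -0.3]
width: 0.0433
ferrule [248, 109, 9, 24, 184] [252. 120.] rel TCP (tool axes) [-0.0022 -0.0642  0.0339]
t 30.73 pos [0.5265 0.1456 0.0817] w 0.0435 shift [0.0008 0.0008 0.0562] turn [-0.0007 -0.     -0.0009]
```

Aligned with yellow. Grip and lift.

```bash
python3 -m crank '[{"x":0.001,"y":0,"z":0.02,"ax":0,"ay":0,"az":0,"claw":0},{"x":0.001,"y":0,"z":0.04,"ax":0,"ay":0,"az":0,"claw":0},{"x":0.001,"y":0,"z":0.051,"ax":0,"ay":0,"az":0,"claw":0},{"x":0.001,"y":0,"z":0.055,"ax":0,"ay":0,"az":0,"claw":0},{"x":0.001,"y":0,"z":0.055,"ax":0,"ay":0,"az":0,"claw":0}]'
python3 -m crank '[{"x":0,"y":0,"z":0,"ax":0,"ay":0,"az":0,"claw":1},{"x":0,"y":0,"z":0,"ax":0,"ay":0,"az":0,"claw":1},{"x":0,"y":0,"z":0,"ax":0,"ay":0,"az":0,"claw":1},{"x":0,"y":0,"z":0,"ax":0,"ay":0,"az":0,"claw":1},{"x":0,"y":0,"z":0,"ax":0,"ay":0,"az":0,"claw":1}]' 30
python3 -m crank '[{"x":0,"y":0,"z":-0.01,"ax":0,"ay":0,"az":0,"claw":1},{"x":0,"y":0,"z":-0.03,"ax":0,"ay":0,"az":0,"claw":1},{"x":0,"y":0,"z":-0.06,"ax":0,"ay":0,"az":0,"claw":1},{"x":0,"y":0,"z":-0.1,"ax":0,"ay":0,"az":0,"claw":1},{"x":0,"y":0,"z":-0.14,"ax":0,"ay":0,"az":0,"claw":1}]'
python3 -m crank '[{"x":0,"y":0,"z":-0.02,"ax":0,"ay":0,"az":0,"claw":1},{"x":0,"y":0,"z":-0.04,"ax":0,"ay":0,"az":0,"claw":1},{"x":0,"y":0,"z":-0.04,"ax":0,"ay":0,"az":0,"claw":1},{"x":0,"y":0,"z":-0.04,"ax":0,"ay":0,"az":0,"claw":1},{"x":0,"y":0,"z":-0.04,"ax":0,"ay":0,"az":0,"claw":1}]'
python3 go.py 0.5645 -0.1355 0.20 -0.9
python3 chk.py 0.226
```

```text
time: 31.15
ee_pos: [0.5257, 0.1445, 0.0255]
eef_rot: [0.741, -0.672, -0.0, 0.0]
ft_force: [-0.8, -0.1, 0.6]
width: 0.0432
time: 31.57
ee_pos: [0.5265, 0.1446, 0.0265]
eef_rot: [0.741, -0.672, 0.0, -0.0]
ft_force: [-0.8, -0.4, 4.5]
width: 0.0237
time: 31.98
ee_pos: [0.5251, 0.1446, 0.1675]
eef_rot: [0.741, -0.671, -0.001, 0.001]
ft_force: [1.6, 0.3, 0.0]
width: 0.0237
time: 32.4
ee_pos: [0.5255, 0.1442, 0.2052]
eef_rot: [0.741, -0.672, -0.0, 0.001]
ft_force: [0.7, -0.2, -1.9]
width: 0.0239
t 32.40 pos [0.5255 0.1442 0.2052] w 0.0239 shift [ 0.2822 -0.0115  0.0053] turn [ 0.0005 -0.0003  0.0567]
ferrule [244, 109, 12, 34, 365] [250. 126.] rel TCP (tool axes) [-0.0028 -0.0643 -0.0209]
```

```bash
python3 -m crank '[{"x":0.028,"y":-0.001,"z":0,"ax":0,"ay":0,"az":0.02,"claw":1},{"x":0.056,"y":-0.002,"z":0,"ax":0,"ay":0,"az":0.04,"claw":1},{"x":0.084,"y":-0.003,"z":0,"ax":0,"ay":0,"az":0.057,"claw":1},{"x":0.112,"y":-0.005,"z":0,"ax":0,"ay":0,"az":0.057,"claw":1},{"x":0.14,"y":-0.006,"z":0,"ax":0,"ay":0,"az":0.057,"claw":1}]'
python3 -m crank '[{"x":0.028,"y":-0.004,"z":0,"ax":0,"ay":0,"az":0,"claw":1},{"x":0.056,"y":-0.008,"z":0,"ax":0,"ay":0,"az":0,"claw":1},{"x":0.084,"y":-0.012,"z":0,"ax":0,"ay":0,"az":0,"claw":1},{"x":0.112,"y":-0.017,"z":0,"ax":0,"ay":0,"az":0,"claw":1},{"x":0.14,"y":-0.021,"z":0,"ax":0,"ay":0,"az":0,"claw":1}]'
python3 -m crank '[{"x":0,"y":0,"z":0.02,"ax":0,"ay":0,"az":0,"claw":1},{"x":0,"y":0,"z":0.05,"ax":0,"ay":0,"az":0,"claw":1},{"x":0,"y":0,"z":0.08,"ax":0,"ay":0,"az":0,"claw":1},{"x":0,"y":0,"z":0.1,"ax":0,"ay":0,"az":0,"claw":1},{"x":0,"y":0,"z":0.1,"ax":0,"ay":0,"az":0,"claw":1}]'
python3 -m crank '[{"x":0,"y":0,"z":0.005,"ax":0,"ay":0,"az":0,"claw":1},{"x":0,"y":0,"z":0.01,"ax":0,"ay":0,"az":0,"claw":1},{"x":0,"y":0,"z":0.01,"ax":0,"ay":0,"az":0,"claw":1},{"x":0,"y":0,"z":0.01,"ax":0,"ay":0,"az":0,"claw":1},{"x":0,"y":0,"z":0.01,"ax":0,"ay":0,"az":0,"claw":1}]'
python3 go.py 0.564 -0.1355 0.0265 -0.9
```

```text
time: 32.87
ee_pos: [0.5451, 0.0044, 0.2047]
eef_rot: [-0.701, 0.713, 0.001, -0.001]
ft_force: [-0.1, 0.1, -0.7]
width: 0.0236
time: 33.28
ee_pos: [0.5638, -0.1359, 0.2045]
eef_rot: [-0.701, 0.713, 0.001, -0.001]
ft_force: [0.9, -0.2, -0.5]
width: 0.0234
time: 33.7
ee_pos: [0.5609, -0.1341, 0.1003]
eef_rot: [-0.701, 0.713, 0.004, -0.002]
ft_force: [-0.6, -0.1, -1.4]
width: 0.0238
time: 34.12
ee_pos: [0.565, -0.1346, 0.0968]
eef_rot: [-0.701, 0.713, -0.001, 0.0]
ft_force: [-0.1, 0.6, -1.5]
width: 0.0238
t 34.12 pos [ 0.565  -0.1346  0.0968] w 0.0238 shift [0.0009 0.0011 0.0703] turn [-0.0007 -0.0003 -0.0003]
```

```bash
python3 -m crank '[{"x":0.001,"y":0.001,"z":0.02,"ax":0,"ay":0,"az":0,"claw":1},{"x":0.001,"y":0.001,"z":0.04,"ax":0,"ay":0,"az":0,"claw":1},{"x":0.001,"y":0.001,"z":0.055,"ax":0,"ay":0,"az":0,"claw":1},{"x":0.001,"y":0.001,"z":0.06,"ax":0,"ay":0,"az":0,"claw":1},{"x":0.001,"y":0.001,"z":0.06,"ax":0,"ay":0,"az":0,"claw":1}]'
python3 -m crank '[{"x":0,"y":0,"z":0.002,"ax":0,"ay":0,"az":0,"claw":1},{"x":0,"y":0,"z":0.004,"ax":0,"ay":0,"az":0,"claw":1},{"x":0,"y":0,"z":0.006,"ax":0,"ay":0,"az":0,"claw":1},{"x":0,"y":0,"z":0.008,"ax":0,"ay":0,"az":0,"claw":1},{"x":0,"y":0,"z":0.009,"ax":0,"ay":0,"az":0,"claw":1}]'
python3 -m crank '[{"x":0,"y":0,"z":0,"ax":0,"ay":0,"az":0,"claw":1},{"x":0,"y":0,"z":0.001,"ax":0,"ay":0,"az":0,"claw":1},{"x":0,"y":0,"z":0.001,"ax":0,"ay":0,"az":0,"claw":1},{"x":0,"y":0,"z":0.001,"ax":0,"ay":0,"az":0,"claw":1},{"x":0,"y":0,"z":0.001,"ax":0,"ay":0,"az":0,"claw":1}]'
python3 go.py 0.564 -0.1355 0.0265 -0.9
```

```text
time: 34.53
ee_pos: [0.563, -0.1354, 0.0353]
eef_rot: [-0.701, 0.713, 0.001, -0.0]
ft_force: [0.1, -0.0, -0.8]
width: 0.0235
time: 34.95
ee_pos: [0.5635, -0.1356, 0.027]
eef_rot: [-0.701, 0.713, -0.0, -0.0]
ft_force: [-0.0, -0.2, -1.7]
width: 0.024
time: 35.37
ee_pos: [0.5636, -0.1356, 0.0265]
eef_rot: [-0.701, 0.713, -0.0, -0.0]
ft_force: [-3.6, -0.1, 5.2]
width: 0.0237
t 35.37 pos [ 0.5636 -0.1356  0.0265] w 0.0237 shift [-0.0001 -0.0004  0.    ] turn [-0.0001 -0.0002 -0.0002]
```

Contact at the expected height. Release, lift, back off, and check.

```bash
python3 -m crank '[{"x":0,"y":0,"z":0,"ax":0,"ay":0,"az":0,"claw":0},{"x":0,"y":0,"z":0,"ax":0,"ay":0,"az":0,"claw":0},{"x":0,"y":0,"z":0,"ax":0,"ay":0,"az":0,"claw":0},{"x":0,"y":0,"z":0,"ax":0,"ay":0,"az":0,"claw":0},{"x":0,"y":0,"z":0,"ax":0,"ay":0,"az":0,"claw":0}]'
python3 -m crank '[{"x":0,"y":0,"z":-0.02,"ax":0,"ay":0,"az":0,"claw":0},{"x":0,"y":0,"z":-0.05,"ax":0,"ay":0,"az":0,"claw":0},{"x":0,"y":0,"z":-0.09,"ax":0,"ay":0,"az":0,"claw":0},{"x":0,"y":0,"z":-0.13,"ax":0,"ay":0,"az":0,"claw":0},{"x":0,"y":0,"z":-0.17,"ax":0,"ay":0,"az":0,"claw":0}]'
python3 -m crank '[{"x":0.02,"y":0.02,"z":-0.02,"ax":0,"ay":0,"az":0,"claw":0},{"x":0.04,"y":0.04,"z":-0.04,"ax":0,"ay":0,"az":0,"claw":0},{"x":0.06,"y":0.06,"z":-0.06,"ax":0,"ay":0,"az":0,"claw":0},{"x":0.08,"y":0.08,"z":-0.08,"ax":0,"ay":0,"az":0,"claw":0},{"x":0.09,"y":0.1,"z":-0.1,"ax":0,"ay":0,"az":0,"claw":0}]'
python3 -m crank '[{"x":0,"y":0,"z":0,"ax":0,"ay":0,"az":0,"claw":0},{"x":0,"y":0,"z":0,"ax":0,"ay":0,"az":0,"claw":0},{"x":0,"y":0,"z":0,"ax":0,"ay":0,"az":0,"claw":0},{"x":0,"y":0,"z":0,"ax":0,"ay":0,"az":0,"claw":0},{"x":0,"y":0,"z":0,"ax":0,"ay":0,"az":0,"claw":0}]'
python3 - <<'E'
from h import *
c=camera("wrist");np.save("pics/w9.npy",c,allow_pickle=True);a=c["color"];b=camera("side")["color"]
cv2.imwrite("pics/f1.png",np.hstack([a[:,:400],cv2.resize(b[70:262,150:350],(400,384),interpolation=2)]))
E
```

```text
time: 35.78
ee_pos: [0.5635, -0.1356, 0.0258]
eef_rot: [-0.701, 0.713, -0.0, 0.0]
ft_force: [0.3, 0.2, 0.2]
width: 0.042
time: 36.2
ee_pos: [0.563, -0.1353, 0.1976]
eef_rot: [-0.702, 0.713, 0.0, -0.0]
ft_force: [0.3, -1.4, -0.3]
width: 0.0435
time: 36.62
ee_pos: [0.4604, -0.2263, 0.2967]
eef_rot: [-0.701, 0.714, -0.0, -0.0]
ft_force: [0.7, -1.7, 0.3]
width: 0.0434
time: 37.03
ee_pos: [0.4623, -0.2229, 0.295]
eef_rot: [-0.702, 0.712, 0.001, 0.0]
ft_force: [-0.9, 0.4, -0.1]
width: 0.0436
```

View pics/f1.png

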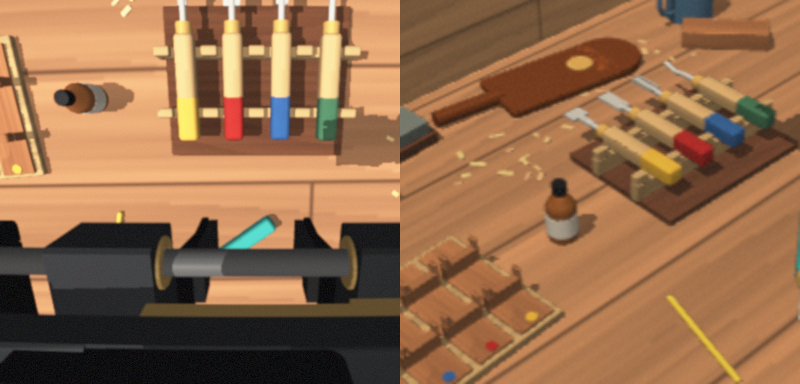

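The final picture shows yellow, red, blue and green left to right (x≈186, 233, 281, 328), each lying in both bars with its blade pointing away. The bottle is upright at (80,97). One depth check from the handle ends, then hand in.

Run:
```python
from h import *
from bench import close_job
c=np.load("pics/w9.npy",allow_pickle=True).item()
th=np.radians(-.92);o=np.array([.4636,-.2234]);ok=True
for n,f,b in(("yellow",(183,33),(188,139)),("red",(232,33),(233,139)),("blue",(281,33),(280,138)),("green",(331,33),(327,138))):
    P=plane(c,[f,b],.055)[:,:2]-o;q=P@np.array([[np.cos(th),-np.sin(th)],[np.sin(th),np.cos(th)]])
    x=((q[0,0]-.055)+(q[1,0]+.075))/2;ok&=abs(x-.1)<.012;print(n,"rack x %.4f y %.4f"%(x,q[:,1].mean()))
s=r.read_state();print(s["time"],s["ft_force"].round(1),ok)
if ok: print(close_job())
```

```text
yellow rack x 0.1025 y 0.0897
red rack x 0.1024 y 0.0304
blue rack x 0.1031 y -0.0300
green rack x 0.1035 y -0.0912
37.1333 [-0.2  0.   0.5] True
the job is handed in; nothing more can be done
None
```

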